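Clear the drain rack and close the pickling bath

TASK

The baskets of welded fittings have drained: take every basket off the drain rack and hang each on a free hook of the drying rack, carrying it level and never setting it down or resting it on anything on the way, and leave the basket that already hangs there in place. Also put the loose cover on the pickling bath so that it sits flat and level on its seal inside the rim, and press it down firmly there. Leave everything else on the bench where it is.

Things in the scene. Friction and masses are not known exactly. Their poses are not given: they have to be found in the camera images.
- drain_rack: drain rack: grey freestanding frame, three double hooks 100 mm apart over a plastic drip tray 28 mm high. Origin on the bench under the middle of the line of hook troughs; y runs along the rack, the hooks point to its -x (towards the robot). Behind them, front face 75 mm to +x of the troughs, are the crossbar (top 262 mm high) and uprights
- dry_rack: drying rack: the same frame, longer and without a tray, four double hooks 100 mm apart; origin and axes as for the drain rack. The racks stand side by side and either may be the left one
- dry_hook1 (a point): hook 1 of the drying rack (counted towards its +y): where the middle of a hanging basket's bail bar lies, 130 mm above the hung basket's underside. Every hook of both racks: two parallel prongs of 7 mm steel, 17 mm either side of this point, level for 12 mm before and behind it; upturned tips 26 mm to -x, tops 18 mm above this point: raise a bail bar 24 mm or more to pass them
- dry_hook2 (a point): hook 2 of the drying rack (counted towards its +y): where the middle of a hanging basket's bail bar lies, 130 mm above the hung basket's underside
- dry_hook3 (a point): hook 3 of the drying rack (counted towards its +y): where the middle of a hanging basket's bail bar lies, 130 mm above the hung basket's underside
- dry_hook4 (a point): hook 4 of the drying rack (counted towards its +y): where the middle of a hanging basket's bail bar lies, 130 mm above the hung basket's underside
- basket1: wire basket of welded fittings (fixed in it), 90 (x) by 76 (y) by 42 mm deep, 0.28-0.56 kg; origin: centre of underside. Rigid bail: 8 mm bar along y, 130 mm above the underside, on uprights 68 mm apart; over its middle a flat black lifting handle 12 mm thick (x), 24 wide (y), 150 to 192 mm above the underside. Hangs on the drain rack, or absent
- basket2: the same kind of basket as basket1. Hangs on the drain rack, or absent
- basket3: the same kind of basket as basket1. Hangs on the drain rack, or absent
- dried1: the same kind of basket as basket1. One of dried1-4 hangs on the drying rack, to be left alone; the others are absent
- dried2: the same kind of basket as basket1. One of dried1-4 hangs on the drying rack, to be left alone; the others are absent
- dried3: the same kind of basket as basket1. One of dried1-4 hangs on the drying rack, to be left alone; the others are absent
- dried4: the same kind of basket as basket1. One of dried1-4 hangs on the drying rack, to be left alone; the others are absent
- bath: open bench-top pickling bath, fixed, stainless, 198 mm (its y) by 148 mm (its x), 88 mm high. Origin: centre of its underside. At the top a flat seat with a rubber seal, 82 mm above the underside, lies inside a rim 6 mm high; the room inside the rim is 186 by 136 mm (5 mm all round the cover)
- cover: the bath's loose flat cover plate, 176 mm (its y) by 126 mm (its x), 5 mm thick, 0.26 to 0.39 kg, lying on the bench. Origin: centre of its underside. On top, along its y, a black bar handle 78 mm long, 12 mm thick, from 22 to 38 mm above the underside
- flange: bystander: welding-neck flange 96 mm across, 24 mm high, lying under the drying rack
- wire_brush: bystander: wire brush lying at the left
- clamp: bystander: C-clamp lying at the right
- paste_jar: bystander: jar of pickling paste, 85 mm high, behind the racks
- pipe_stub: bystander: upright pipe stub 60 mm across, 60 mm high, at the right in front of a rack
- spanner: bystander: spanner lying behind the racks
There are look-alikes about, which are no part of the job. What is shaped like the basket3 but green is not meant. What is shaped like the cover but brown or orange is not meant.

How it is judged:
By the outcome, as a careful person would: the job done as asked, in the order asked, and still so for the second after the job is handed in, with the robot touching nothing.
Of basket1, basket2, basket3 only 2 to 3 are there at a start; the rules pass over those that are not, and their reading is None.
Of dried1, dried2, dried3, dried4 only 1 to 1 are there at a start; the rules pass over those that are not, and their reading is None.
At some moment in a run one of cover may be knocked a few centimetres aside while the robot is not near it.
It also fails if it takes over 208 s, if anything falls off the work surface, if the arm or the gripper's body presses on something with over 40 N, if the wrist force passes 120 N, or if a joint passes its speed limit or range.

ROBOT

A 6-joint arm with a two-finger parallel gripper is mounted at the origin on the work surface. World frame = base frame: x ahead of the robot, y to its left, z up, the work surface at z = 0. Lengths are in m, angles in rad, forces in N, time in s.
With the tool pointing down it reaches from about 0.25 to 0.725 m from the base axis. Payload 4 kg.
Tool frame: the origin (TCP) lies at the very end of the fingers, on their centre line; the grasp point (between the pads) lies 19 mm behind it; z points along the fingers, y is the direction in which the jaws open and shut (so a half turn about z gives the same grasp; the last joint's range is limited). The gripper opens to 85 mm and grips with 20 to 120 N. Pads are 22 mm wide; open, the fingers measure 114 mm over their backs; the gripper's body (76 mm by 85 mm) begins 54 mm behind the grasp point. The pads swing forward as they close: fully open they stand 13 mm farther back than shut.
Start: joints at [1.21, 0.241, 0.005, 1.335, 0, 1.571], TCP at [0.177, 0.468, 0.231] pointing down, gripper open.
Joint ranges: [-2.72, 2.72], [-1.05, 1.87], [-1.09, 1.28], [-1.99, 2.15], [-1.42, 1.44], [-3.14, 3.14]. Speed limits (rad/s): [2.79, 2.79, 3.14, 3.14, 3.14, 3.14].

INTERFACE

Orientations are given as a unit quaternion [x, y, z, w].
In Python, from workcell import bot, camera gives the robot as it stands. The module is installed in compiled form; this text tells all that it offers.
- The arm moves only by the tool send_rows, never from a script. Its argument "deltas" is a list of rows, each an object with "grip": the opening, from 0 (shut) to 1 (fully open); "translation": the shift along the tool's x, y, z in m, a list of three; "twist": the turn, a rotation vector about the tool's x, y, z in degrees, a list of three. A call has 1 to 5 rows; each row is the pose to reach, as a shift and turn from the pose measured when the call began, along the tool's axes at that moment; what a row does not reach only later rows make up. A row lasts 1/8 s, in which the tool goes at most 62.5 mm and 10.7 degrees, less where a joint would pass 70% of its speed; a pose out of reach is approached as far as the arm can. A call with a gripper value outside its range is refused whole. The fingers move at their own pace and stop on an object; the grip force is fixed at half the most. Time passes only in rows, so rows that repeat a pose let the fingers close. It gives the time, the measured TCP pose, the force and the opening at its end, in the units of the state.
- bot.get_obs(): the state, without advancing time (a new reading comes with each control period).
- camera(name): name is "scene" or "side" or "wrist"; returns a dict with "color" (420x560x3 uint8, blue, green, red), "intrinsics" (3x3 intrinsics, pixels), "k1" (the pictures are not rectified: a ray, as slopes to the right and down, at radius r is drawn at 1 + k1 r^2 times it, then the intrinsics apply), "xyz" and "rotation" of the camera in the world. Camera axes: x right, y down, z forward; pixel columns grow to the right and rows downward; lengths in m; the calibration is good to about 2 mm. A picture is of the moment at which its call begins. There is no depth.
- bot.job_done(): hands the job in, once; it reports no verdict.
The state is a dict: "clock": time; "joint_pos": joint angles; "joint_vel": joint speeds; "tau": joint torques, N m; "eef_pos": TCP position; "tool_rot": TCP orientation; "ft_force": force on the tool from outside, world axes, zero at the start; "ft_torque": the same for the moment, N m; "grip_width": finger opening in m.
Only numpy, scipy, OpenCV 4.12 (cv2) and the standard library are available. Lean on these libraries where they do the work, as an engineer would, in place of code of your own. Each camera call takes 0.05 s, during which the arm holds its last target.

## Working session

There is one attempt and no reset: what is moved stays moved. The work goes in short steps, Python scripts to look and compute and a tool call to move; the robot and the scene stay as the last step left them, time stands still between calls to the robot, and variables do not carry over. Pictures are saved under pics/ and viewed, and the job is handed in when it is done.

Besides the shell and the picture viewer there is one more tool, called after "Call:" as a command line: name --argument value ..., lists and objects as JSON in quotes. send_rows: Moves the arm, as the interface text tells. Its arguments: {"type":"object","properties":{"deltas":{"type":"array","items":{"type":"object","properties":{"grip":{"type":"number"},"translation":{"type":"array","items":{"type":"number"}},"twist":{"type":"array","items":{"type":"number"}}}}}},"required":["deltas"]}

```bash
mkdir -p pics; python3 - <<'E'
from workcell import bot,camera
import cv2,numpy as np
print(bot.get_obs())
for n in ["scene","side","wrist"]:
    c=camera(n); cv2.imwrite(f"pics/{n}0.png",c["color"]); print(n,c["intrinsics"].tolist(),c["k1"],c["xyz"],np.round(c["rotation"],4).tolist())
E
```

```text
{'clock': 0.0, 'joint_pos': array([ 1.21003376e+00,  2.41399767e-01,  3.71817904e-03,  1.33517266e+00,
       -8.33945614e-07,  1.57079481e+00]), 'joint_vel': array([-0.00038091,  0.0005509 ,  0.0008766 , -0.0003274 ,  0.00302311,
       -0.00068605]), 'tau': array([-1.04355000e-03, -3.72323871e+01,  2.52405971e+01,  1.69316382e-02,
       -1.81780247e-04, -8.18390390e-06]), 'eef_pos': array([0.17627381, 0.46722985, 0.23041723]), 'tool_rot': array([ 1.79403844e-01,  9.83774975e-01, -1.01234271e-03, -1.84191270e-04]), 'ft_force': array([ 0.16760235, -0.62500026, -0.10885322]), 'ft_torque': array([ 0.0202263 ,  0.01346261, -0.01161421]), 'grip_width': 0.0850100348730483}
scene [[439.7974005640882, 0.0, 283.5797813674794], [0.0, 439.7974005640882, 205.39141659215397], [0.0, 0.0, 1.0]] 0.026306195061495567 [ 1.39340452 -0.46404078  0.99666727] [0.7615, 0.4909, -0.2238, -0.3593]
side [[421.23954748858887, 0.0, 281.12783768822493], [0.0, 421.23954748858887, 210.66773047321152], [0.0, 0.0, 1.0]] -0.10078295965402474 [-0.10236064 -0.621367    1.14202277] [0.8671, -0.3617, 0.1338, -0.3154]
wrist [[373.4759460499179, 0.0, 279.16409057246204], [0.0, 373.4759460499179, 209.43572196552614], [0.0, 0.0, 1.0]] -0.07569562725158537 [0.10712642 0.49302838 0.37266214] [0.8134, 0.5625, 0.0837, 0.1224]
```

View pics/scene0.png

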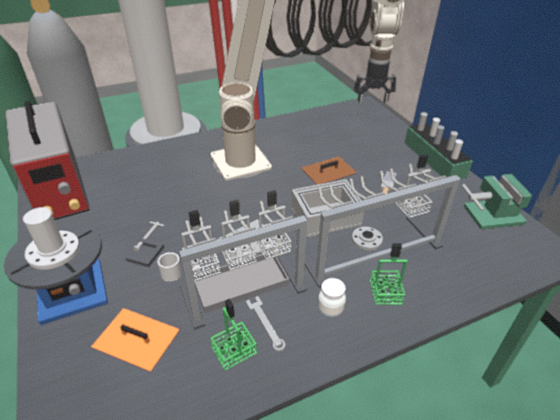

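View pics/side0.png

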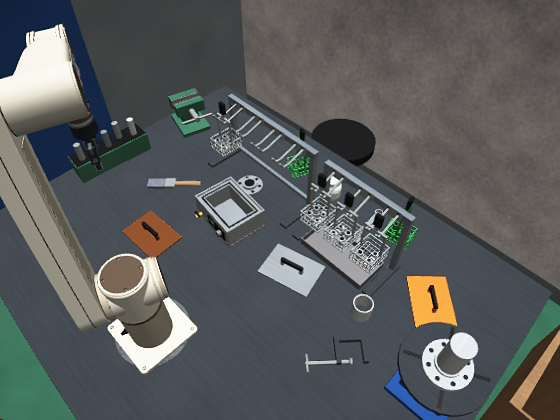

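View pics/wrist0.png

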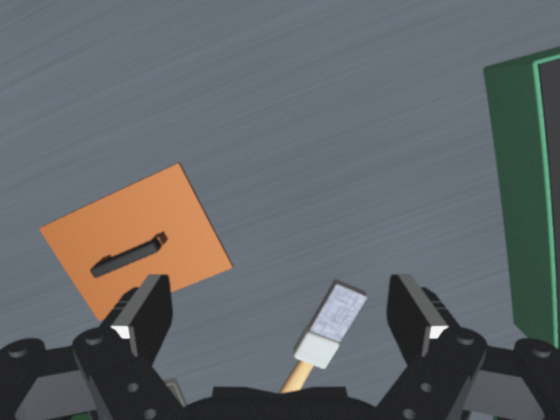

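Three grey baskets hang on the right rack (side image about (318,212), (345,232), (372,252)). The left rack has one grey basket at its far-left end (226,138), so that one is the dried basket. The cover is the grey plate at side (292,270); the brown (152,232) and orange (432,300) plates and the green baskets are look-alikes. Next I'll take enlarged crops.

```bash
cat > h.py <<'E'
from workcell import bot,camera
import cv2,numpy as np
from scipy.spatial.transform import Rotation as R
def getcam(n):
    c=camera(n); c["R"]=R.from_quat(c["rotation"]).as_matrix() ; return c
def proj(c,P):
    P=np.atleast_2d(P); q=(P-c["xyz"])@c["R"]; s=q[:,:2]/q[:,2:]; r2=(s**2).sum(1,keepdims=True)
    s=s*(1+c["k1"]*r2); K=c["intrinsics"]; return np.c_[s[:,0]*K[0,0]+K[0,2],s[:,1]*K[1,1]+K[1,2]]
def ray(c,uv):
    K=c["intrinsics"]; d=np.array([(uv[0]-K[0,2])/K[0,0],(uv[1]-K[1,2])/K[1,1]]); s=d.copy()
    for _ in range(30): s=d/(1+c["k1"]*(s@s))
    return c["R"]@np.r_[s,1]
def onz(c,uv,z):
    d=ray(c,uv); return c["xyz"]+d*(z-c["xyz"][2])/d[2]
def tri(c1,u1,c2,u2):
    d1,d2=ray(c1,u1),ray(c2,u2); A=np.c_[d1,-d2]; t=np.linalg.lstsq(A,c2["xyz"]-c1["xyz"],rcond=None)[0]
    a=c1["xyz"]+t[0]*d1;b=c2["xyz"]+t[1]*d2; return (a+b)/2,np.linalg.norm(a-b)
def crop(c,x0,y0,x1,y1,f,name):
    im=cv2.resize(c["color"][y0:y1,x0:x1],None,fx=f,fy=f,interpolation=cv2.INTER_CUBIC); cv2.imwrite("pics/"+name,im)
def st():
    o=bot.get_obs(); r=R.from_quat(o["tool_rot"]).as_matrix(); print("t%.2f"%o["clock"],"p",np.round(o["eef_pos"],4),"x",np.round(r[:,0],3),"y",np.round(r[:,1],3),"z",np.round(r[:,2],3),"F",np.round(o["ft_force"],1),"M",np.round(o["ft_torque"],2),"w%.4f"%o["grip_width"], "q",np.round(o["joint_pos"],2)); return o
def delta(p,yaw=None,o=None):
    """shift in tool axes to reach world point p, and twist (deg) to tool-down with tool y dir at yaw (rad)"""
    o=o or bot.get_obs(); r=R.from_quat(o["tool_rot"]); 
    print("trans",np.round(r.inv().apply(np.array(p)-o["eef_pos"]),4))
    if yaw is not None:
        y=np.array([np.cos(yaw),np.sin(yaw),0]); z=np.array([0,0,-1.]); x=np.cross(y,z)
        T=R.from_matrix(np.c_[x,y,z]); print("twist",np.round((r.inv()*T).as_rotvec(degrees=True),2))
E
python3 - <<'E'
from h import *
s=getcam("scene"); d=getcam("side")
crop(d,200,85,420,295,3.6,"d1.png"); crop(s,170,150,470,320,2.6,"s1.png")
c=getcam("side"); print(proj(c,[[0.4,0,0],[.5,-.2,0],[.5,.2,0]]),proj(s,[[0.4,0,0]]))
E
```

```text
[[252.67789115 249.34108083]
 [318.39331172 267.35318701]
 [235.2855085  201.02508539]] [[281.94813894 223.5040143 ]]
```

View pics/d1.png

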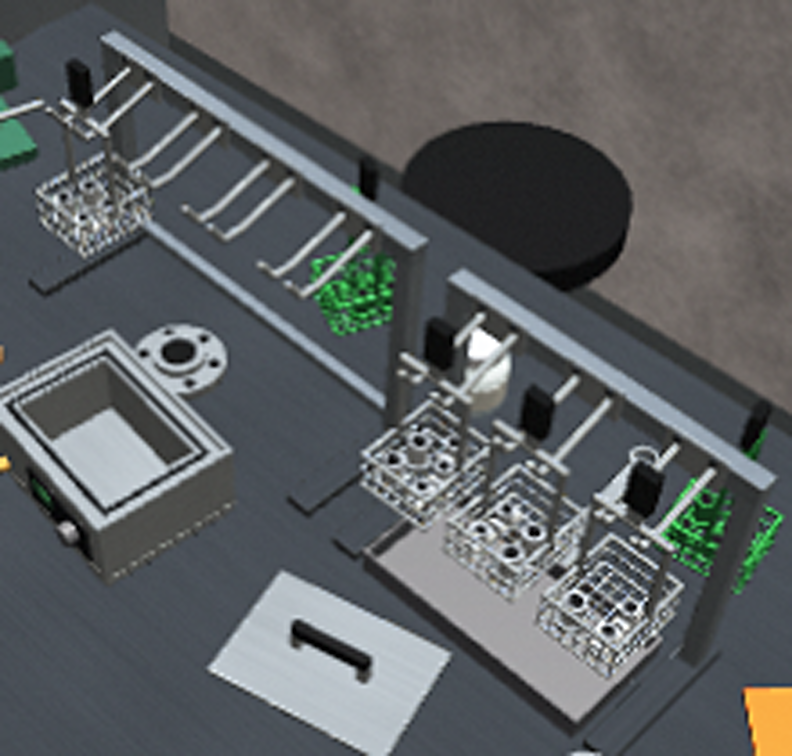

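View pics/s1.png

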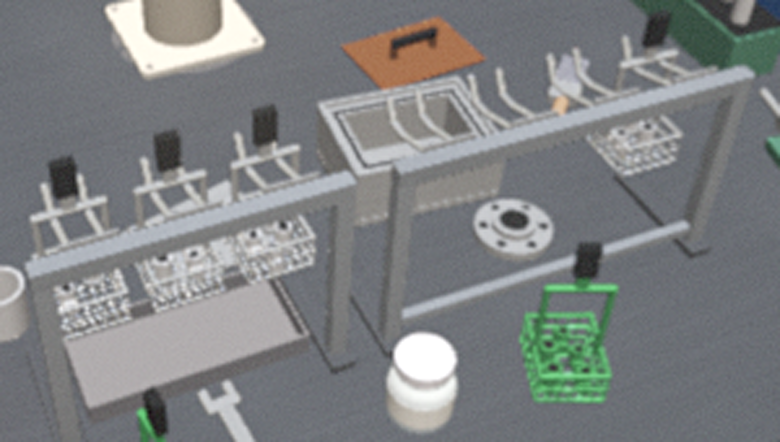

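```bash
python3 - <<'E'
from h import *
s=getcam("scene"); d=getcam("side")
D=lambda x,y:(200+x/3.6,85+y/3.6); S=lambda x,y:(170+x/2.6,150+y/2.6)
for n,a,b in [("h-right",(643,488),(62,180)),("h-mid",(537,412),(167,152)),("h-left",(440,342),(264,127)),("dried",(78,82),(657,30))]:
    print(n,tri(d,D(*a),s,S(*b)))
for n,a in [("dry Lf",(103,38)),("dry Lb",(118,31)),("dry Rb",(427,241)),("dry Rf",(412,250)),("drn Lf",(452,281)),("drn Lb",(462,271)),("drn Rf",(763,488)),("drn Rb",(776,479))]: print(n,np.round(onz(d,D(*a),.262),4))
for n,a in [("drn Lb?",(353,182)),("drn Rb",(30,270)),("dry Lb",(752,72)),("dry Rb",(397,170))]: print("scene",n,np.round(onz(s,S(*a),.262),4))
for n,a,z in [("cov",(282,571),.005),("cov",(452,655),.005),("cov",(382,756),.005),("cov",(208,668),.005),("hd",(292,627),.038),("hd",(370,662),.038)]: print(n,np.round(onz(d,D(*a),z),4))
for n,a,z in [("bath far",(112,332),.088),("R",(232,450),.088),("near",(108,520),.088)]: print(n,np.round(onz(d,D(*a),z),4))
E
```

```text
h-right (array([ 0.57508292, -0.31974743,  0.27753859]), np.float64(0.00030004637758296033))
h-mid (array([ 0.57782522, -0.21686915,  0.27835207]), np.float64(0.0015281448097452196))
h-left (array([ 0.58117917, -0.115781  ,  0.27891743]), np.float64(0.0011955119991739207))
dried (array([0.60067656, 0.35329209, 0.27821697]), np.float64(0.0017289148271280859))
dry Lf [0.6779 0.4088 0.262 ]
dry Lb [0.6963 0.4072 0.262 ]
dry Rb [ 0.6784 -0.0189  0.262 ]
dry Rf [ 0.6606 -0.0173  0.262 ]
drn Lf [ 0.6556 -0.0668  0.262 ]
drn Lb [ 0.671  -0.0647  0.262 ]
drn Rf [ 0.6516 -0.3795  0.262 ]
drn Rb [ 0.6661 -0.3818  0.262 ]
scene drn Lb? [ 0.6735 -0.062   0.262 ]
scene drn Rb [ 0.6616 -0.3748  0.262 ]
scene dry Lb [0.6893 0.4158 0.262 ]
scene dry Rb [ 0.6753 -0.0147  0.262 ]
cov [ 0.4734 -0.0461  0.005 ]
cov [ 0.5145 -0.2171  0.005 ]
cov [ 0.3971 -0.2409  0.005 ]
cov [ 0.3537 -0.0738  0.005 ]
hd [ 0.4205 -0.1111  0.038 ]
hd [ 0.442  -0.1835  0.038 ]
bath far [0.5169 0.2309 0.088 ]
R [0.495  0.0394 0.088 ]
near [0.3627 0.0587 0.088 ]
```

```bash
python3 - <<'E'
from h import *
o=st(); delta([.50,-.02,.40],-.03,o); delta([.33,.23,.38],.6,o)
E
```

```text
t0.40 p [0.1765 0.4677 0.2312] x [-0.936  0.353 -0.   ] y [ 0.353  0.936 -0.   ] z [-0. -0. -1.] F [-0.8 -0.2 -1. ] M [0.02 0.03 0.05] w0.0855 q [ 1.21  0.24  0.    1.34 -0.    1.57]
trans [-0.4749 -0.3422 -0.1687]
twist [-1.000e-02  1.000e-02  7.105e+01]
trans [-0.2276 -0.1683 -0.1488]
twist [-2.000e-02  1.000e-02  3.495e+01]
```

Call:
send_rows --deltas '[{"grip": 1,"translation": [-0.02,-0.015,-0.05],"twist": [0,0,7]},{"grip": 1,"translation": [-0.06,-0.045,-0.1],"twist": [0,0,15]},{"grip": 1,"translation": [-0.1,-0.075,-0.14],"twist": [0,0,24]},{"grip": 1,"translation": [-0.14,-0.1,-0.165],"twist": [0,0,34]},{"grip": 1,"translation": [-0.18,-0.13,-0.168],"twist": [0,0,44]}]'

```text
clock: 1.02
eef_pos: [0.3005, 0.2819, 0.4018]
tool_rot: [0.537, 0.843, 0.003, 0.001]
ft_force: [0.8, 0.2, -0.2]
grip_width: 0.0855
```

```bash
python3 - <<'E'
from h import *
o=st(); delta([.50,-.10,.40],-.03,o)
E
```

```text
t1.02 p [0.3005 0.2819 0.4018] x [-0.423  0.906  0.001] y [0.906 0.423 0.005] z [ 0.004  0.003 -1.   ] F [ 0.8  0.2 -0.2] M [ 0.   -0.05  0.01] w0.0855 q [ 0.75  0.05  0.22  1.73 -0.    1.89]
trans [-0.4304  0.0193  0.0013]
twist [ 0.28 -0.15 26.74]
```

Call:
send_rows --deltas '[{"grip": 0.8,"translation": [-0.06,0.003,0],"twist": [0,0,6]},{"grip": 0.7,"translation": [-0.12,0.006,0],"twist": [0,0,12]},{"grip": 0.7,"translation": [-0.18,0.009,0],"twist": [0.1,0,18]},{"grip": 0.7,"translation": [-0.24,0.012,0.001],"twist": [0.2,0,24]},{"grip": 0.7,"translation": [-0.3,0.015,0.001],"twist": [0.28,-0.15,26.7]}]'

```text
clock: 1.65
eef_pos: [0.4415, 0.0144, 0.4007]
tool_rot: [0.718, 0.696, 0.0, 0.0]
ft_force: [0.5, 1.6, 0.4]
grip_width: 0.0598
```

```bash
python3 - <<'E'
from h import *
o=st(); delta([.50,-.10,.40],-.03,o)
c=getcam("wrist"); cv2.imwrite("pics/w1.png",c["color"]); o=st()
E
```

```text
t1.65 p [0.4415 0.0144 0.4007] x [0.032 1.    0.   ] y [ 1.    -0.032  0.001] z [ 0.001  0.    -1.   ] F [0.5 1.6 0.4] M [ 0.04 -0.04 -0.  ] w0.0598 q [0.03 0.12 0.29 1.74 0.   1.63]
trans [-0.1125  0.0621  0.0007]
twist [ 0.04 -0.01 -0.09]
t1.70 p [0.4442 0.0084 0.3996] x [ 0.039  0.999 -0.005] y [ 0.999 -0.039  0.001] z [ 0.001 -0.006 -1.   ] F [ 2.9 -2.8 -0.1] M [-0.17 -0.17 -0.05] w0.0596 q [ 0.02  0.12  0.29  1.74 -0.01  1.63]
```

View pics/w1.png

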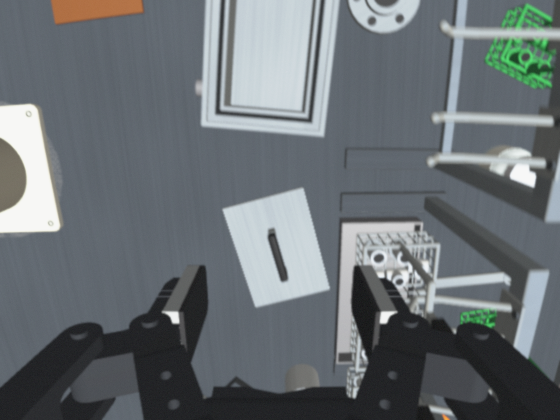

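```bash
python3 - <<'E'
from h import *
c=getcam("wrist"); c2=c["color"]; cv2.imwrite("pics/w2.png",c2); crop(c,320,0,560,360,1.65,"w2c.png"); np.save("w2.npy",[c["xyz"],],)
import pickle; pickle.dump(c,open("w2.pkl","wb"))
for u in [(437,118),(432,160),(447,28)]: print(onz(c,u,.2555))
o=st()
E
```

```text
[0.56704874 0.06156962 0.2555    ]
[0.56545371 0.02941481 0.2555    ]
[0.57051471 0.12544955 0.2555    ]
t1.75 p [0.4427 0.0117 0.3995] x [ 0.038  0.999 -0.002] y [ 0.999 -0.038 -0.001] z [-0.001 -0.002 -1.   ] F [0.1 0.4 0.2] M [0.03 0.   0.05] w0.0600 q [ 0.03  0.12  0.29  1.74 -0.    1.64]
```

View pics/w2c.png

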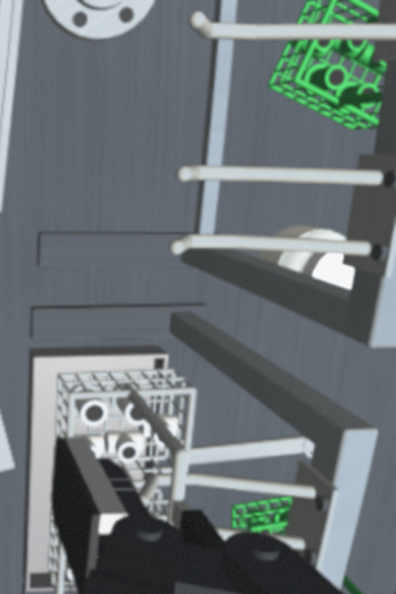

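```bash
python3 - <<'E'
from h import *
import pickle; c=pickle.load(open("w2.pkl","rb"))
for u in [(182,173),(177,247),(195,18)]: print(onz(c,(320+u[0]/1.65,u[1]/1.65),.2555))
for u in [(182,173),(177,247),(195,18)]: print(onz(c,(320+u[0]/1.65,u[1]/1.65),.2555-.0))
s=getcam("scene"); d=getcam("side")
# predicted dry hooks from hook1
import math
for x1,y1,yaw in [(.592,.047,-.04)]:
  ex=np.array([math.cos(yaw),math.sin(yaw),0]); ey=np.array([-math.sin(yaw),math.cos(yaw),0])
  for k in range(4):
    H=np.array([x1,y1,.2375])+.1*k*ey; print(k+1,H)
    for sg in(-1,1):
      tip=H+sg*.017*ey-.026*ex+[0,0,.018]
      for cc in (s,d): p=proj(cc,tip)[0]; cv2.circle(cc["color"],(int(p[0]),int(p[1])),1,(0,0,255),-1)
    hp=H+[0,0,.0415]
    for cc in (s,d): p=proj(cc,hp)[0]; cv2.circle(cc["color"],(int(p[0]),int(p[1])),1,(255,0,255),-1)
crop(d,200,85,420,240,3.6,"d2.png"); crop(s,300,130,470,260,4.5,"s2.png")
E
```

```text
[0.56120533 0.07142674 0.2555    ]
[0.56109898 0.03761191 0.2555    ]
[0.56341025 0.13701664 0.2555    ]
[0.56120533 0.07142674 0.2555    ]
[0.56109898 0.03761191 0.2555    ]
[0.56341025 0.13701664 0.2555    ]
1 [0.592  0.047  0.2375]
2 [0.59599893 0.14692001 0.2375    ]
3 [0.59999787 0.24684002 0.2375    ]
4 [0.6039968  0.34676003 0.2375    ]
```

View pics/d2.png

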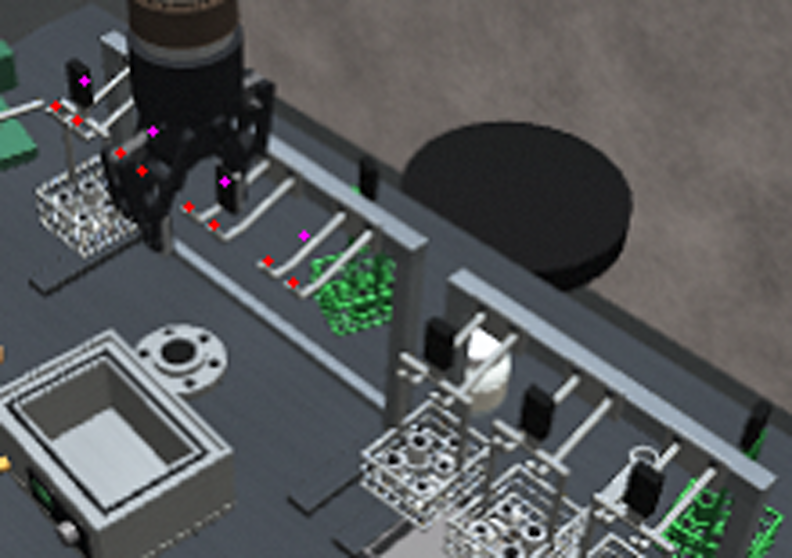

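View pics/s2.png

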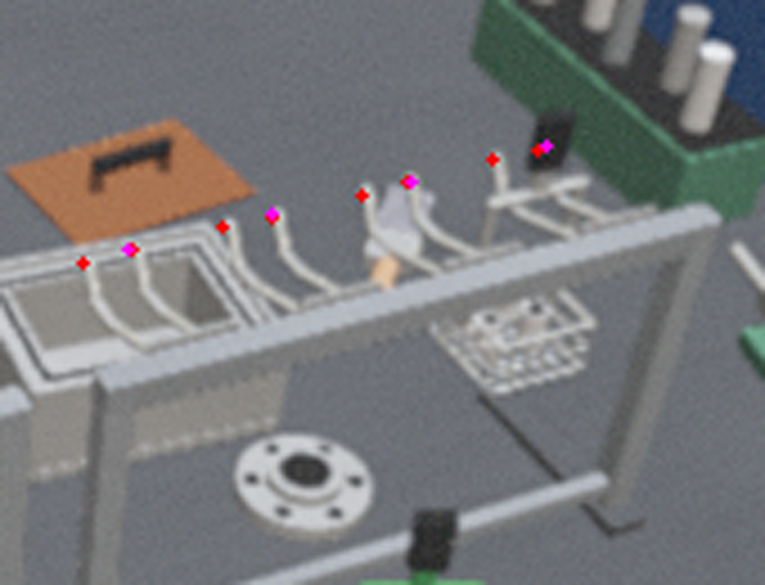

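```bash
python3 - <<'E'
from h import *
s=getcam("scene"); d=getcam("side")
D=lambda x,y:(200+x/3.6,85+y/3.6); S=lambda x,y:(300+x/4.5,130+y/4.5)
print(tri(d,D(274.5,273.5),s,S(111,254)))
print(tri(d,D(198,217),s,S(253,218)))
o=st(); delta([.583,-.116,.40],-.03,o)
E
```

```text
(array([0.5629912 , 0.05251548, 0.25412262]), np.float64(0.0019671402164091693))
(array([0.56683328, 0.15227493, 0.25421264]), np.float64(0.0026538970268446915))
t1.95 p [0.4405 0.017  0.4006] x [0.029 1.    0.   ] y [ 1.    -0.029 -0.   ] z [-0.  0. -1.] F [-0.5  0.3  0.1] M [ 0.05 -0.01  0.03] w0.0599 q [0.04 0.12 0.29 1.74 0.   1.64]
trans [-0.1289  0.1462  0.0005]
twist [-0.01 -0.02  0.09]
```

Call:
send_rows --deltas '[{"grip": 0.7,"translation": [-0.04,0.04,0]},{"grip": 0.7,"translation": [-0.08,0.085,0]},{"grip": 0.7,"translation": [-0.12,0.13,0]},{"grip": 0.7,"translation": [-0.132,0.144,0]},{"grip": 0.7,"translation": [-0.132,0.144,0]}]'

```text
invalid input
```

```bash
python3 - <<'E'
from h import *
o=st(); delta([.581,-.116,.30],-.03,o)
c=getcam("wrist"); cv2.imwrite("pics/w3.png",c["color"]); print(proj(c,[[.581,-.116,.2995],[.578,-.217,.2995]]))
E
```

```text
t1.95 p [0.4405 0.017  0.4006] x [0.029 1.    0.   ] y [ 1.    -0.029 -0.   ] z [-0.  0. -1.] F [-0.5  0.3  0.1] M [ 0.05 -0.01  0.03] w0.0599 q [0.04 0.12 0.29 1.74 0.   1.64]
trans [-0.129   0.1442  0.1005]
twist [-0.01 -0.02  0.09]
[[456.87979685 361.42320356]
 [437.32767943 451.36727427]]
```

View pics/w3.png

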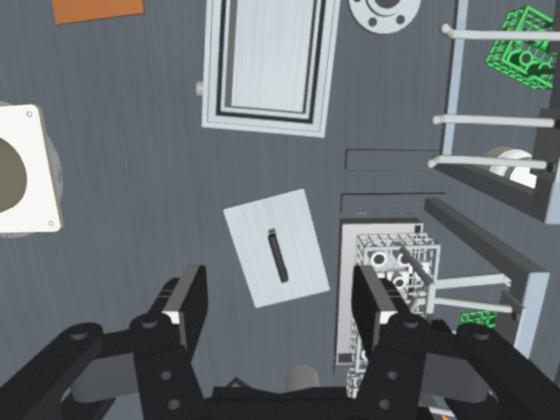

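Twist has to be given in every row.

Call:
send_rows --deltas '[{"grip": 0.7,"translation": [-0.04,0.04,0],"twist": [0,0,0]},{"grip": 0.7,"translation": [-0.08,0.085,0],"twist": [0,0,0]},{"grip": 0.7,"translation": [-0.12,0.13,0],"twist": [0,0,0]},{"grip": 0.7,"translation": [-0.13,0.144,0],"twist": [0,0,0]},{"grip": 0.7,"translation": [-0.13,0.144,0],"twist": [0,0,0]}]'

```text
clock: 2.62
eef_pos: [0.5817, -0.1155, 0.3995]
tool_rot: [0.716, 0.698, -0.0, -0.001]
ft_force: [-1.0, 0.2, 0.2]
grip_width: 0.0596
```

```bash
python3 - <<'E'
from h import *
o=st(); delta([.581,-.116,.30],-.03,o)
c=getcam("wrist"); cv2.imwrite("pics/w3.png",c["color"]); print(proj(c,[[.581,-.116,.2995],[.578,-.217,.2995]]))
E
```

```text
t2.62 p [ 0.5817 -0.1155  0.3995] x [0.026 1.    0.001] y [ 1.    -0.026 -0.002] z [-0.002  0.001 -1.   ] F [-1.   0.2  0.2] M [ 0.01  0.07 -0.04] w0.0596 q [-0.2   0.47  0.77  1.87  0.    1.4 ]
trans [-0.0006 -0.0005  0.0995]
twist [-0.1  -0.05  0.23]
[[277.2840224  209.91520062]
 [277.02493404 336.31162145]]
```

View pics/w3.png

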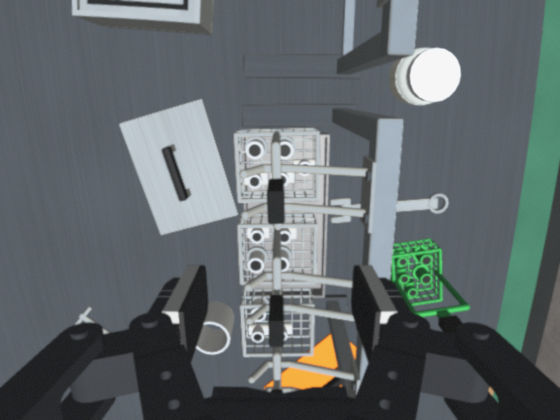

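```bash
python3 - <<'E'
from h import *
c=getcam("wrist"); 
y=-.03;ey=np.array([.03,1,0]);ex=np.array([1,-.03,0])
for m in [(.581,-.116)]:
  for sx in(-1,1):
    for sy in (-1,1):
      for z in (.2995,.2575):
        p=proj(c,np.array([*m,z])+ex*sx*.006+ey*sy*.012)[0]; print(z,p)
        cv2.circle(c["color"],(int(round(p[0])),int(round(p[1]))),0,(0,0,255) if z>.27 else (255,0,255),-1)
crop(c,220,120,340,260,5,"w3c.png")
E
```

```text
0.2995 [269.45275403 226.81921714]
0.2575 [270.79366594 209.09587018]
0.2995 [269.33844871 193.12431942]
0.2575 [270.73173026 179.63372574]
0.2995 [286.837132 226.895513]
0.2575 [285.83774002 209.16210715]
0.2995 [287.20952719 193.20322312]
0.2575 [286.13116321 179.70192544]
```

View pics/w3c.png

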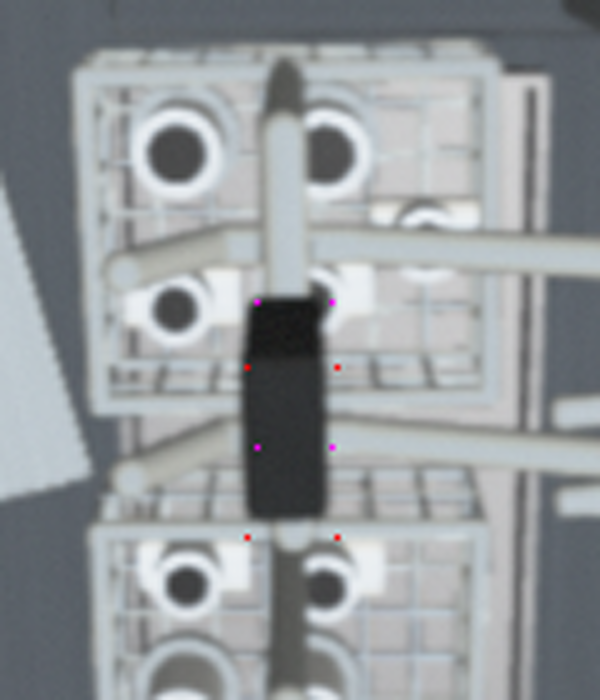

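```bash
python3 - <<'E'
from h import *
c=getcam("wrist"); 
for z in (.235,.245,.2555):
  a=onz(c,(220+125/5,120+268/5),z);b=onz(c,(220+130/5,120+475/5),z); print(z,a,b,np.linalg.norm(a-b))
for z in (.28,.29,.2995):
  a=onz(c,(220+286/5,120+357/5),z);b=onz(c,(220+286/5,120+517/5),z); print(z,a,b,np.linalg.norm(a-b))
print(c["xyz"],c["R"][:,2])
E
```

```text
0.235 [ 0.55296413 -0.10300845  0.235     ] [ 0.55195103 -0.13950921  0.235     ] 0.036514816563707767
0.245 [ 0.55394303 -0.10099488  0.245     ] [ 0.55296279 -0.13631168  0.245     ] 0.03533039533288399
0.2555 [ 0.55497087 -0.09888064  0.2555    ] [ 0.55402514 -0.13295427  0.2555    ] 0.034086753040518995
0.28 [ 0.58010067 -0.10769789  0.28      ] [ 0.5794406  -0.13228428  0.28      ] 0.024595248019162255
0.29 [ 0.58021621 -0.10516208  0.29      ] [ 0.57958122 -0.12881466  0.29      ] 0.02366110635794342
0.2995 [ 0.58032598 -0.10275305  0.2995    ] [ 0.5797148  -0.12551852  0.2995    ] 0.022773671779785516
[ 0.5831429  -0.0409318   0.54329249] [-0.00712714 -0.29238256 -0.95627488]
```

Call:
send_rows --deltas '[{"grip": 0.7,"translation": [0.001,-0.001,0.045],"twist": [0,0,0.2]},{"grip": 0.7,"translation": [0.001,-0.0015,0.09],"twist": [0,0,0.2]},{"grip": 0.7,"translation": [0.001,-0.0015,0.125],"twist": [0,0,0.2]},{"grip": 0.7,"translation": [0.001,-0.0015,0.138],"twist": [0,0,0.2]},{"grip": 0.7,"translation": [0.001,-0.0015,0.138],"twist": [0,0,0.2]}]'

```text
clock: 3.4
eef_pos: [0.5786, -0.1129, 0.2643]
tool_rot: [0.717, 0.697, 0.0, 0.0]
ft_force: [0.1, -0.4, 0.3]
grip_width: 0.0599
```

```bash
python3 - <<'E'
from h import *
o=st(); delta([.580,-.114,.262],-.03,o)
c=getcam("wrist"); cv2.imwrite("pics/w4.png",c["color"])
E
```

```text
t3.40 p [ 0.5786 -0.1129  0.2643] x [0.027 1.    0.   ] y [ 1.    -0.027  0.001] z [ 0.001  0.    -1.   ] F [ 0.1 -0.4  0.3] M [-0.01 -0.01  0.06] w0.0599 q [-0.19  0.41  0.33  1.49  0.    1.41]
trans [-0.0011  0.0015  0.0023]
twist [ 0.06 -0.02  0.14]
```

View pics/w4.png

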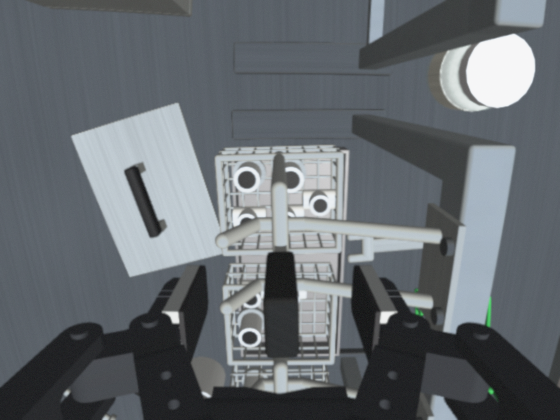

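Call:
send_rows --deltas '[{"grip": 0.4,"translation": [-0.001,0.0015,0.002],"twist": [0,0,0]},{"grip": 0.1,"translation": [-0.001,0.0015,0.002],"twist": [0,0,0]},{"grip": 0,"translation": [-0.001,0.0015,0.002],"twist": [0,0,0]},{"grip": 0,"translation": [-0.001,0.0015,0.002],"twist": [0,0,0]},{"grip": 0,"translation": [-0.001,0.0015,0.002],"twist": [0,0,0]}]'

```text
clock: 4.08
eef_pos: [0.5812, -0.1143, 0.2642]
tool_rot: [0.717, 0.697, 0.002, 0.002]
ft_force: [-1.0, -0.1, 5.9]
grip_width: 0.0116
```

```bash
python3 - <<'E'
from h import *
o=st()
E
```

```text
t4.08 p [ 0.5812 -0.1143  0.2642] x [ 0.028  1.    -0.   ] y [ 1.    -0.028  0.005] z [ 0.005 -0.    -1.   ] F [-1.  -0.1  5.9] M [-0.04  0.24  0.06] w0.0116 q [-0.19  0.42  0.34  1.49  0.    1.4 ]
```

Call:
send_rows --deltas '[{"grip": 0,"translation": [0,0,-0.01],"twist": [0,0,0]},{"grip": 0,"translation": [0,0,-0.022],"twist": [0,0,0]},{"grip": 0,"translation": [0,0,-0.036],"twist": [0,0,0]},{"grip": 0,"translation": [0,0,-0.045],"twist": [0,0,0]},{"grip": 0,"translation": [0,0,-0.048],"twist": [0,0,0]}]'

```text
clock: 4.7
eef_pos: [0.5813, -0.1144, 0.3132]
tool_rot: [0.717, 0.697, 0.002, 0.002]
ft_force: [-0.5, -0.6, -4.5]
grip_width: 0.0113
```

```bash
python3 - <<'E'
from h import *
o=st(); delta([.44,-.11,.312],-.03,o)
d=getcam("side"); crop(d,240,130,430,290,4,"d5.png")
E
```

```text
t4.70 p [ 0.5813 -0.1144  0.3132] x [ 0.028  1.    -0.001] y [ 1.    -0.028  0.006] z [ 0.006 -0.001 -1.   ] F [-0.5 -0.6 -4.5] M [ 0.    0.05 -0.05] w0.0113 q [-0.19  0.42  0.46  1.61  0.    1.4 ]
trans [ 0.0005 -0.1414  0.0003]
twist [0.36 0.03 0.13]
```

View pics/d5.png

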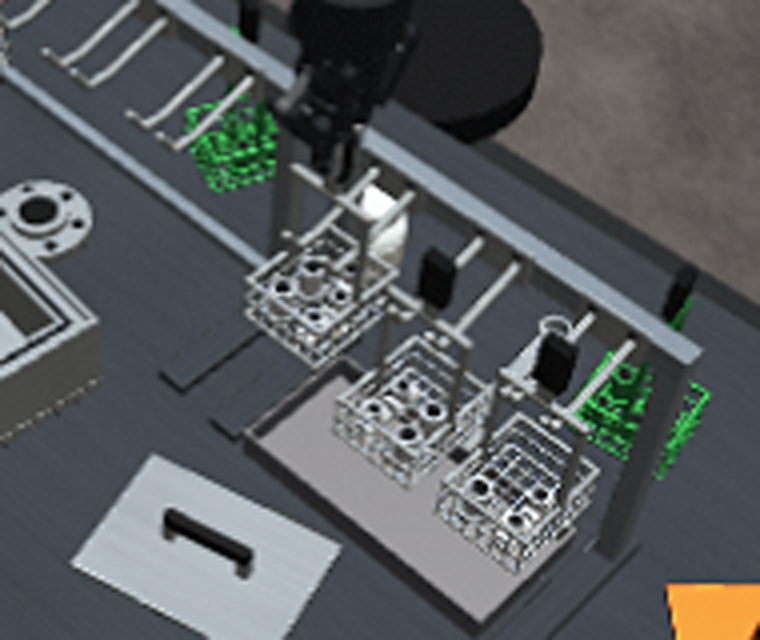

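Call:
send_rows --deltas '[{"grip": 0,"translation": [0,-0.015,0],"twist": [0,0,0]},{"grip": 0,"translation": [0,-0.045,0],"twist": [0.1,0,0]},{"grip": 0,"translation": [0,-0.08,0],"twist": [0.2,0,0]},{"grip": 0,"translation": [0,-0.11,0],"twist": [0.3,0,0.1]},{"grip": 0,"translation": [0,-0.13,0],"twist": [0.3,0,0.1]}]'

```text
clock: 5.38
eef_pos: [0.4496, -0.1106, 0.3121]
tool_rot: [0.718, 0.697, -0.0, 0.0]
ft_force: [0.1, -0.4, -5.0]
grip_width: 0.0111
```

```bash
python3 - <<'E'
from h import *
o=st(); delta([.45,.253,.315],-.038,o)
E
```

```text
t5.38 p [ 0.4496 -0.1106  0.3121] x [ 0.03  1.   -0.  ] y [ 1.   -0.03  0.  ] z [ 0. -0. -1.] F [ 0.1 -0.4 -5. ] M [-0.02 -0.08  0.02] w0.0111 q [-0.24  0.15  0.1   1.52 -0.    1.36]
trans [ 0.3634 -0.0104 -0.003 ]
twist [0.   0.02 0.47]
```

Call:
send_rows --deltas '[{"grip": 0,"translation": [0.03,0,0],"twist": [0,0,0]},{"grip": 0,"translation": [0.07,-0.001,0],"twist": [0,0,0]},{"grip": 0,"translation": [0.12,-0.002,-0.001],"twist": [0,0,0]},{"grip": 0,"translation": [0.17,-0.004,-0.001],"twist": [0,0,0.1]},{"grip": 0,"translation": [0.22,-0.006,-0.001],"twist": [0,0,0.2]}]'

```text
clock: 6.0
eef_pos: [0.4498, 0.1109, 0.3129]
tool_rot: [0.719, 0.695, -0.0, 0.0]
ft_force: [0.3, 0.0, -3.6]
grip_width: 0.0108
```

Call:
send_rows --deltas '[{"grip": 0,"translation": [0.05,-0.001,-0.001],"twist": [0,0,0]},{"grip": 0,"translation": [0.1,-0.002,-0.001],"twist": [0,0,0.1]},{"grip": 0,"translation": [0.13,-0.003,-0.001],"twist": [0,0,0.2]},{"grip": 0,"translation": [0.145,-0.003,-0.001],"twist": [0,0,0.2]},{"grip": 0,"translation": [0.147,-0.003,-0.001],"twist": [0,0,0.2]}]'

```text
clock: 6.62
eef_pos: [0.4516, 0.2581, 0.3134]
tool_rot: [0.72, 0.694, -0.001, 0.0]
ft_force: [0.6, -1.3, -4.1]
grip_width: 0.0113
```

```bash
python3 - <<'E'
from h import *
o=st(); delta([.45,.253,.315],-.038,o); delta([.598,.252,.315],-.038,o)
w=getcam("wrist"); cv2.imwrite("pics/w6.png",w["color"])
d=getcam("side"); crop(d,190,50,350,210,4,"d6.png")
E
```

```text
t6.62 p [0.4516 0.2581 0.3134] x [ 0.036  0.999 -0.001] y [ 0.999 -0.036 -0.   ] z [-0.    -0.001 -1.   ] F [ 0.6 -1.3 -4.1] M [-0.13 -0.02 -0.02] w0.0113 q [ 0.52  0.26  0.25  1.56 -0.    2.13]
trans [-0.0051 -0.0014 -0.0016]
twist [-0.02  0.08  0.11]
trans [-0.0008  0.1466 -0.0017]
twist [-0.02  0.08  0.11]
```

View pics/w6.png

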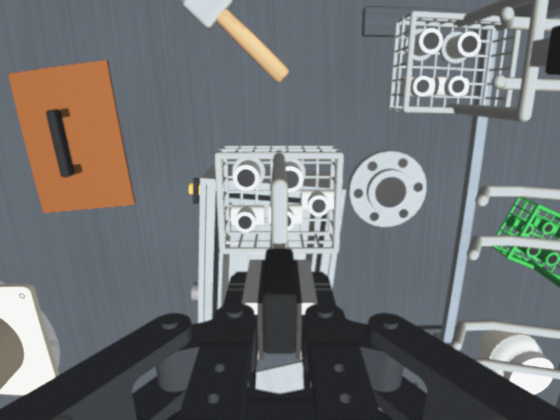

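View pics/d6.png

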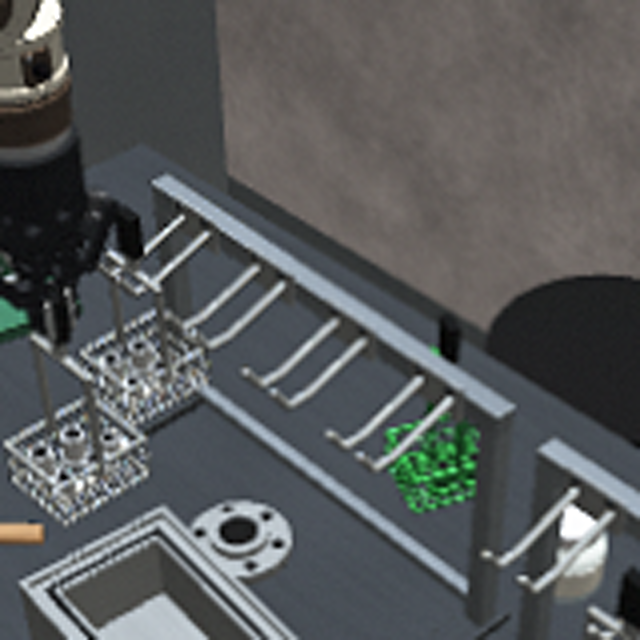

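```bash
python3 - <<'E'
from h import *
w=getcam("wrist"); crop(w,420,0,560,350,2,"w6c.png")
T=[onz(w,u,.2555) for u in [(483,198),(474,247),(460,326)]]; print(T, (T[0]+T[1])/2)
E
```

```text
[array([0.56913929, 0.27181072, 0.2555    ]), array([0.56744363, 0.24174598, 0.2555    ]), array([0.56552996, 0.18707557, 0.2555    ])] [0.56829146 0.25677835 0.2555    ]
```

View pics/w6c.png

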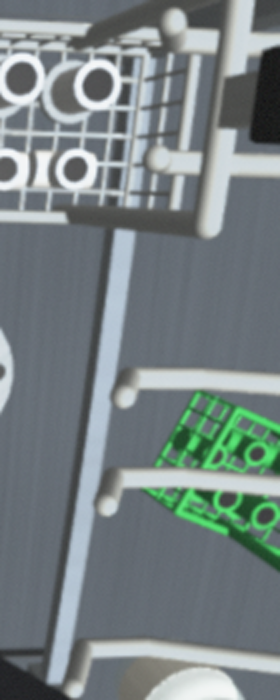

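```bash
python3 - <<'E'
from h import *
w=getcam("wrist")
for u in [(482.5,198),(474,252),(457.5,343),(507,11),(499,80)]: print(onz(w,u,.2555))
o=st(); delta([.598,.254,.313],-.04,o)
E
```

```text
[0.56902142 0.27145324 0.2555    ]
[0.56801246 0.23811254 0.2555    ]
[0.56567262 0.17358953 0.2555    ]
[0.57246758 0.36980365 0.2555    ]
[0.57121701 0.33577525 0.2555    ]
t6.83 p [0.4518 0.2567 0.314 ] x [ 0.039  0.999 -0.001] y [ 0.999 -0.039  0.   ] z [ 0.    -0.001 -1.   ] F [-0.8  0.2 -4.8] M [-0.03  0.01 -0.  ] w0.0109 q [ 0.52  0.26  0.25  1.56 -0.    2.13]
trans [0.003  0.1462 0.001 ]
twist [0.01 0.06 0.07]
```

Call:
send_rows --deltas '[{"grip": 0,"translation": [0.0015,0.02,0],"twist": [0,0,0]},{"grip": 0,"translation": [0.002,0.055,0],"twist": [0,0,0]},{"grip": 0,"translation": [0.0025,0.095,0],"twist": [0,0,0]},{"grip": 0,"translation": [0.0025,0.13,0],"twist": [0,0,0]},{"grip": 0,"translation": [0.0025,0.144,0],"twist": [0,0,0]}]'

```text
clock: 7.45
eef_pos: [0.5979, 0.2516, 0.3131]
tool_rot: [0.722, 0.692, -0.001, 0.001]
ft_force: [-0.2, -0.7, -3.2]
grip_width: 0.0113
```

```bash
python3 - <<'E'
from h import *
o=st(); delta([.596,.2535,.264],-.04,o)
d=getcam("side"); crop(d,190,50,350,210,4,"d7.png")
s=getcam("scene"); crop(s,340,130,470,260,4,"s7.png")
E
```

```text
t7.45 p [0.5979 0.2516 0.3131] x [ 0.042  0.999 -0.002] y [ 0.999 -0.042 -0.   ] z [-0.    -0.002 -1.   ] F [-0.2 -0.7 -3.2] M [-0.04  0.07 -0.  ] w0.0113 q [ 0.4   0.56  0.69  1.7  -0.    2.01]
trans [ 0.0019 -0.0019  0.0491]
twist [-0.    0.1  -0.11]
```

View pics/d7.png

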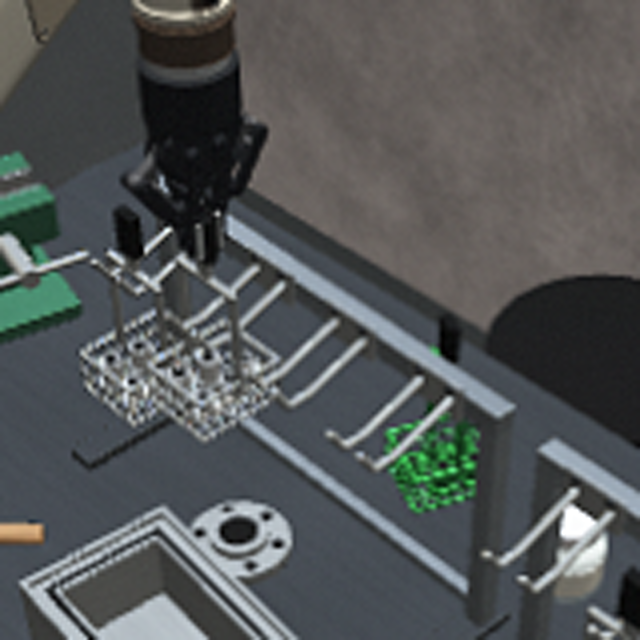

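View pics/s7.png

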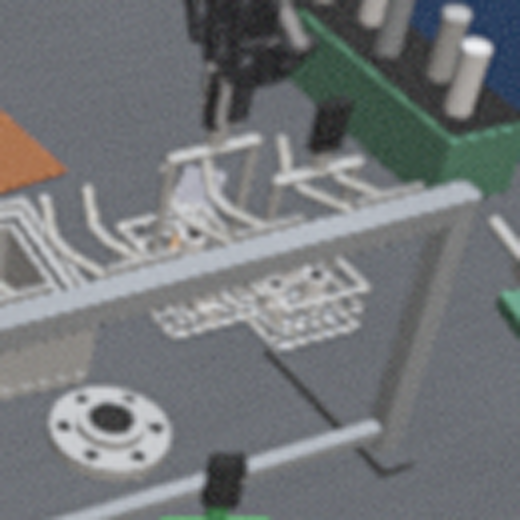

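Call:
send_rows --deltas '[{"grip": 0,"translation": [0.001,-0.001,0.012],"twist": [0,0,0]},{"grip": 0,"translation": [0.0015,-0.0015,0.024],"twist": [0,0,0]},{"grip": 0,"translation": [0.0015,-0.0015,0.036],"twist": [0,0,0]},{"grip": 0,"translation": [0.0015,-0.0015,0.043],"twist": [0,0,0]},{"grip": 0,"translation": [0.0015,-0.0015,0.046],"twist": [0,0,0]}]'

```text
clock: 8.18
eef_pos: [0.5956, 0.2533, 0.2663]
tool_rot: [0.722, 0.692, -0.001, 0.0]
ft_force: [-0.8, -0.7, -4.6]
grip_width: 0.0113
```

```bash
python3 - <<'E'
from h import *
o=st()
d=getcam("side"); crop(d,190,50,350,210,4,"d8.png")
w=getcam("wrist"); cv2.imwrite("pics/w8.png",w["color"])
E
```

```text
t8.18 p [0.5956 0.2533 0.2663] x [ 0.042  0.999 -0.002] y [ 0.999 -0.042 -0.001] z [-0.001 -0.002 -1.   ] F [-0.8 -0.7 -4.6] M [-0.04 -0.05  0.01] w0.0113 q [ 0.4   0.55  0.55  1.58 -0.    2.02]
```

View pics/w8.png

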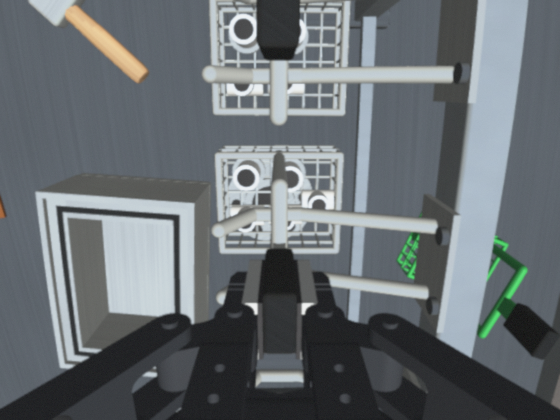

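View pics/d8.png

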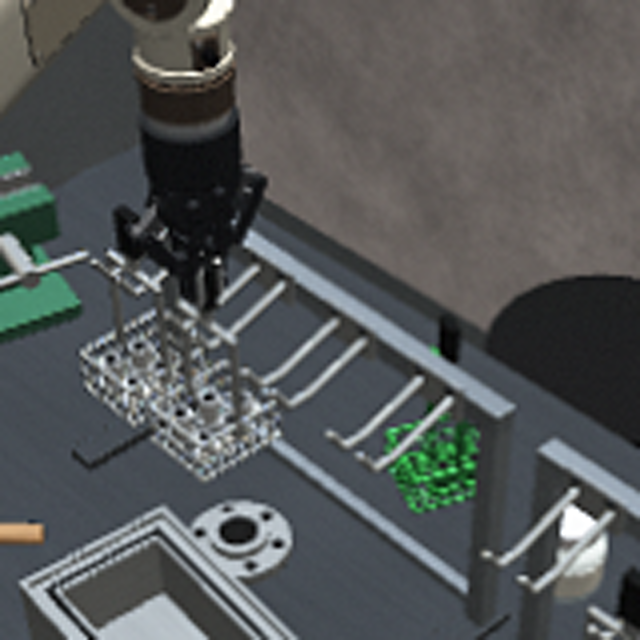

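Call:
send_rows --deltas '[{"grip": 0,"translation": [0,0,0.0015],"twist": [0,0,0]},{"grip": 0,"translation": [0,0,0.003],"twist": [0,0,0]},{"grip": 0,"translation": [0,0,0.003],"twist": [0,0,0]}]'

```text
clock: 8.65
eef_pos: [0.5961, 0.2535, 0.2645]
tool_rot: [0.722, 0.692, -0.0, 0.001]
ft_force: [-0.6, 1.1, -0.7]
grip_width: 0.011
```

Call:
send_rows --deltas '[{"grip": 0,"translation": [0,0,0.0015],"twist": [0,0,0]},{"grip": 0,"translation": [0,0,0.002],"twist": [0,0,0]}]'

```text
clock: 8.9
eef_pos: [0.5961, 0.2535, 0.2642]
tool_rot: [0.722, 0.692, 0.001, 0.001]
ft_force: [-2.4, -0.7, 6.9]
grip_width: 0.0112
```

Call:
send_rows --deltas '[{"grip": 0.25,"translation": [0,0,0],"twist": [0,0,0]},{"grip": 0.5,"translation": [0,0,0],"twist": [0,0,0]},{"grip": 0.6,"translation": [0,0,0],"twist": [0,0,0]},{"grip": 0.6,"translation": [0,0,0],"twist": [0,0,0]}]'

```text
clock: 9.4
eef_pos: [0.5962, 0.2535, 0.2639]
tool_rot: [0.722, 0.692, 0.001, 0.001]
ft_force: [-0.4, 0.1, -0.2]
grip_width: 0.0513
```

```bash
python3 - <<'E'
from h import *
o=st()
w=getcam("wrist"); cv2.imwrite("pics/w9.png",w["color"])
E
```

```text
t9.40 p [0.5962 0.2535 0.2639] x [ 0.042  0.999 -0.   ] y [ 0.999 -0.042  0.002] z [ 0.002 -0.001 -1.   ] F [-0.4  0.1 -0.2] M [-0.01 -0.03 -0.03] w0.0513 q [ 0.4   0.54  0.54  1.56 -0.    2.02]
```

View pics/w9.png

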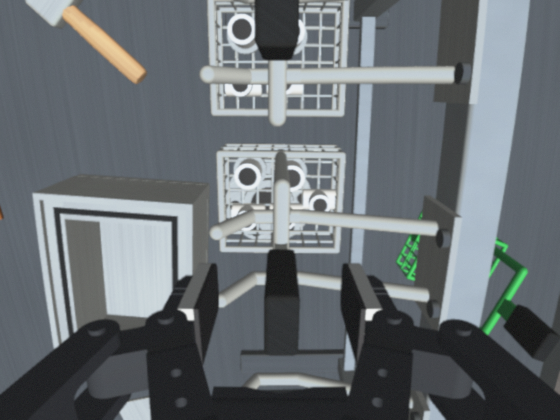

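Call:
send_rows --deltas '[{"grip": 0.7,"translation": [0,0,-0.03],"twist": [0,0,0]},{"grip": 0.7,"translation": [0,0,-0.07],"twist": [0,0,0]},{"grip": 0.7,"translation": [-0.02,-0.01,-0.115],"twist": [0,0,0]},{"grip": 0.7,"translation": [-0.07,-0.03,-0.135],"twist": [0,0,0]},{"grip": 0.7,"translation": [-0.13,-0.03,-0.135],"twist": [0,0,0]}]'

```text
clock: 10.07
eef_pos: [0.5603, 0.1249, 0.4017]
tool_rot: [0.721, 0.693, 0.003, 0.002]
ft_force: [1.3, -0.1, -0.4]
grip_width: 0.0598
```

```bash
python3 - <<'E'
from h import *
o=st(); delta([.578,-.215,.40],-.03,o)
E
```

```text
t10.07 p [0.5603 0.1249 0.4017] x [0.039 0.999 0.001] y [ 0.999 -0.039  0.007] z [ 0.007  0.001 -1.   ] F [ 1.3 -0.1 -0.4] M [-0.02 -0.01 -0.  ] w0.0598 q [ 0.22  0.41  0.68  1.84 -0.    1.83]
trans [-0.339   0.0308  0.0016]
twist [ 0.43 -0.05 -0.5 ]
```

Call:
send_rows --deltas '[{"grip": 0.7,"translation": [-0.06,0.005,0],"twist": [0.1,0,0]},{"grip": 0.7,"translation": [-0.12,0.01,0],"twist": [0.2,0,-0.2]},{"grip": 0.7,"translation": [-0.18,0.015,0],"twist": [0.3,0,-0.3]},{"grip": 0.7,"translation": [-0.24,0.02,0],"twist": [0.4,0,-0.5]},{"grip": 0.7,"translation": [-0.3,0.027,0.001],"twist": [0.4,0,-0.5]}]'

```text
clock: 10.7
eef_pos: [0.5755, -0.1778, 0.401]
tool_rot: [0.718, 0.696, 0.001, 0.0]
ft_force: [1.6, 0.6, -0.5]
grip_width: 0.0598
```

Call:
send_rows --deltas '[{"grip": 0.7,"translation": [-0.03,0.003,0],"twist": [0,0,0]},{"grip": 0.7,"translation": [-0.038,0.003,0],"twist": [0,0,0]},{"grip": 0.7,"translation": [-0.038,0.003,0],"twist": [0,0,0]}]'

```text
clock: 11.08
eef_pos: [0.5774, -0.2159, 0.4007]
tool_rot: [0.718, 0.696, 0.001, -0.0]
ft_force: [0.3, 0.4, -1.2]
grip_width: 0.0604
```

```bash
python3 - <<'E'
from h import *
o=st(); delta([.578,-.215,.264],-.03,o)
c=getcam("wrist"); 
p=proj(c,[[.5775,-.215,.2995]])[0]; print(p); cv2.circle(c["color"],(int(p[0]),int(p[1])),1,(0,0,255),-1)
crop(c,200,60,380,300,2.5,"w10.png")
E
```

```text
t11.07 p [ 0.5774 -0.2159  0.4007] x [0.03  1.    0.001] y [ 1.    -0.03   0.001] z [ 0.001  0.001 -1.   ] F [ 0.3  0.4 -1.2] M [ 0.02 -0.02  0.04] w0.0604 q [-0.36  0.53  0.88  1.92  0.    1.24]
trans [0.0007 0.0005 0.1367]
twist [ 0.07 -0.08 -0.02]
[278.01860989 207.46279231]
```

View pics/w10.png

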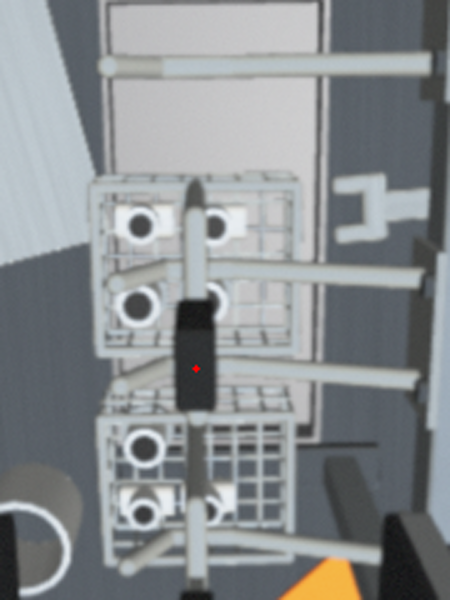

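Top face is centred at about (195,370), matching the prediction. I'll descend and grip.

Call:
send_rows --deltas '[{"grip": 0.7,"translation": [0.001,0,0.045],"twist": [0,0,0]},{"grip": 0.7,"translation": [0.001,0,0.09],"twist": [0,0,0]},{"grip": 0.7,"translation": [0.001,0.0005,0.125],"twist": [0,0,0]},{"grip": 0.6,"translation": [0.001,0.0005,0.137],"twist": [0,0,0]},{"grip": 0.6,"translation": [0.001,0.0005,0.137],"twist": [0,0,0]}]'

```text
clock: 11.75
eef_pos: [0.5783, -0.2128, 0.2644]
tool_rot: [0.717, 0.697, 0.001, -0.0]
ft_force: [-0.3, 0.5, 0.5]
grip_width: 0.0509
```

Call:
send_rows --deltas '[{"grip": 0.3,"translation": [0,0,0],"twist": [0,0,0]},{"grip": 0,"translation": [0,0,0],"twist": [0,0,0]},{"grip": 0,"translation": [0,0,0],"twist": [0,0,0]},{"grip": 0,"translation": [0,0,0],"twist": [0,0,0]},{"grip": 0,"translation": [0,0,0],"twist": [0,0,0]}]'

```text
clock: 12.38
eef_pos: [0.5791, -0.213, 0.2661]
tool_rot: [0.717, 0.697, 0.002, 0.001]
ft_force: [-0.1, 1.0, 5.5]
grip_width: 0.0118
```

```bash
python3 - <<'E'
from h import *
o=st()
E
```

```text
t12.38 p [ 0.5791 -0.213   0.2661] x [0.028 1.    0.001] y [ 1.    -0.028  0.005] z [ 0.005  0.001 -1.   ] F [-0.1  1.   5.5] M [ 0.08  0.08 -0.02] w0.0118 q [-0.35  0.47  0.43  1.52  0.    1.24]
```

Call:
send_rows --deltas '[{"grip": 0,"translation": [0,0,-0.01],"twist": [0,0,0]},{"grip": 0,"translation": [0,0,-0.022],"twist": [0,0,0]},{"grip": 0,"translation": [0,0,-0.036],"twist": [0,0,0]},{"grip": 0,"translation": [0,0,-0.045],"twist": [0,0,0]},{"grip": 0,"translation": [0,0,-0.048],"twist": [0,0,0]}]'

```text
clock: 13.0
eef_pos: [0.5791, -0.2132, 0.3148]
tool_rot: [0.717, 0.697, 0.002, 0.002]
ft_force: [0.9, -0.6, -2.9]
grip_width: 0.011
```

Call:
send_rows --deltas '[{"grip": 0,"translation": [0,-0.015,0],"twist": [0,0,0]},{"grip": 0,"translation": [0,-0.045,0],"twist": [0.1,0,0]},{"grip": 0,"translation": [0,-0.08,0],"twist": [0.2,0,0]},{"grip": 0,"translation": [0,-0.11,0],"twist": [0.3,0,0]},{"grip": 0,"translation": [0,-0.13,0],"twist": [0.3,0,0]}]'

```text
clock: 13.62
eef_pos: [0.4476, -0.2093, 0.3139]
tool_rot: [0.717, 0.697, 0.0, -0.0]
ft_force: [-0.5, -0.7, -2.7]
grip_width: 0.0112
```

```bash
python3 - <<'E'
from h import *
o=st(); delta([.45,.152,.316],-.038,o)
d=getcam("side"); crop(d,220,100,420,290,4,"d11.png")
E
```

```text
t13.62 p [ 0.4476 -0.2093  0.3139] x [0.028 1.    0.001] y [ 1.    -0.028 -0.001] z [-0.001  0.001 -1.   ] F [-0.5 -0.7 -2.7] M [ 0.05 -0.07 -0.02] w0.0112 q [-0.44  0.21  0.18  1.54  0.    1.16]
trans [ 0.3613 -0.0077 -0.0018]
twist [-0.03 -0.04  0.57]
```

View pics/d11.png

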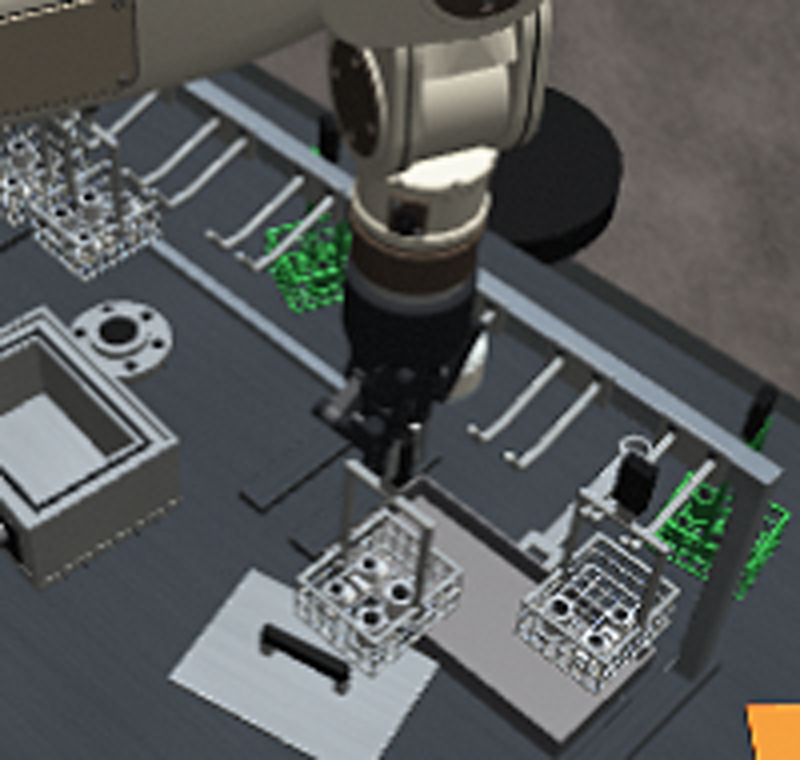

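Call:
send_rows --deltas '[{"grip": 0,"translation": [0.03,0,0],"twist": [0,0,0]},{"grip": 0,"translation": [0.07,-0.001,0],"twist": [0,0,0.1]},{"grip": 0,"translation": [0.12,-0.002,-0.001],"twist": [0,0,0.2]},{"grip": 0,"translation": [0.17,-0.004,-0.001],"twist": [0,0,0.3]},{"grip": 0,"translation": [0.22,-0.006,-0.001],"twist": [0,0,0.4]}]'

```text
clock: 14.3
eef_pos: [0.4457, 0.0125, 0.3153]
tool_rot: [0.72, 0.694, -0.001, -0.001]
ft_force: [0.8, 0.1, -2.8]
grip_width: 0.0113
```

Call:
send_rows --deltas '[{"grip": 0,"translation": [0.05,-0.001,-0.001],"twist": [0,0,0]},{"grip": 0,"translation": [0.1,-0.002,-0.001],"twist": [0,0,0.1]},{"grip": 0,"translation": [0.13,-0.003,-0.001],"twist": [0,0,0.2]},{"grip": 0,"translation": [0.145,-0.003,-0.001],"twist": [0,0,0.2]},{"grip": 0,"translation": [0.147,-0.003,-0.001],"twist": [0,0,0.2]}]'

```text
clock: 14.92
eef_pos: [0.4481, 0.1598, 0.3161]
tool_rot: [0.721, 0.693, -0.001, -0.001]
ft_force: [0.3, 0.3, -3.0]
grip_width: 0.0107
```

```bash
python3 - <<'E'
from h import *
o=st(); delta([.593,.1545,.316],-.038,o)
w=getcam("wrist"); cv2.imwrite("pics/w12.png",w["color"])
crop(w,420,0,560,400,1.5,"w12c.png")
E
```

```text
t14.93 p [0.4481 0.1598 0.3161] x [ 0.039  0.999 -0.   ] y [ 0.999 -0.039 -0.003] z [-0.003  0.    -1.   ] F [ 0.3  0.3 -3. ] M [-0.11 -0.02 -0.03] w0.0107 q [0.34 0.17 0.14 1.54 0.   1.95]
trans [ 0.0003  0.145  -0.0003]
twist [-0.17  0.01 -0.03]
```

View pics/w12.png

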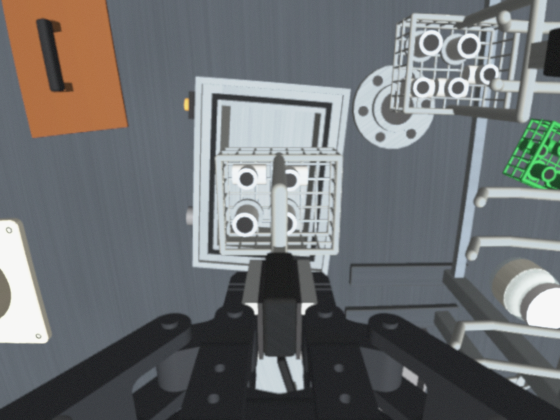

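Call:
send_rows --deltas '[{"grip": 0,"translation": [0.0005,0.02,0],"twist": [0,0,0]},{"grip": 0,"translation": [0.0005,0.055,0],"twist": [0,0,0]},{"grip": 0,"translation": [0.001,0.095,0],"twist": [0,0,0]},{"grip": 0,"translation": [0.001,0.13,0],"twist": [0,0,0]},{"grip": 0,"translation": [0.001,0.144,0],"twist": [0,0,0]}]'

```text
clock: 15.6
eef_pos: [0.594, 0.1522, 0.3147]
tool_rot: [0.722, 0.692, -0.002, -0.001]
ft_force: [-0.1, -0.1, -3.2]
grip_width: 0.0112
```

```bash
python3 - <<'E'
from h import *
o=st(); delta([.592,.155,.2665],-.039,o)
d=getcam("side"); crop(d,190,50,350,210,4,"d13.png")
E
```

```text
t15.60 p [0.594  0.1522 0.3147] x [ 0.043  0.999 -0.001] y [ 0.999 -0.043 -0.004] z [-0.004 -0.001 -1.   ] F [-0.1 -0.1 -3.2] M [-0.05  0.07 -0.03] w0.0112 q [0.25 0.47 0.56 1.66 0.   1.86]
trans [ 0.0028 -0.0019  0.0482]
twist [-0.21  0.06 -0.23]
```

View pics/d13.png

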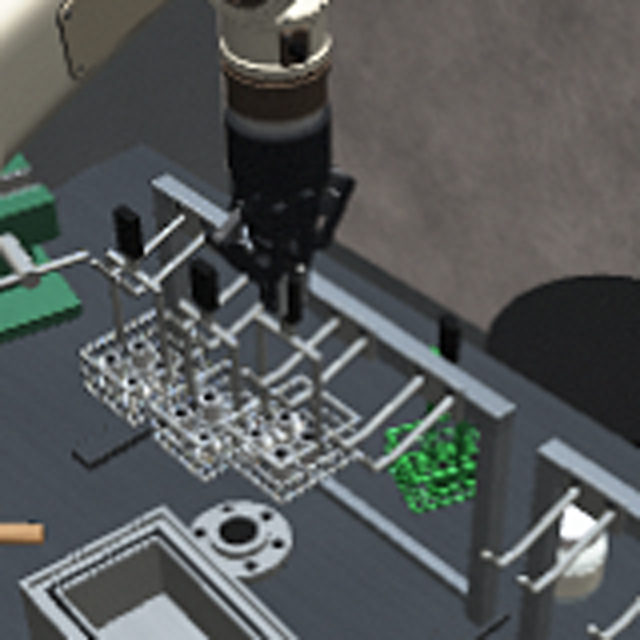

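Call:
send_rows --deltas '[{"grip": 0,"translation": [0.001,-0.001,0.012],"twist": [-0.1,0,0]},{"grip": 0,"translation": [0.0025,-0.001,0.024],"twist": [-0.2,0,-0.2]},{"grip": 0,"translation": [0.0025,-0.001,0.036],"twist": [-0.2,0,-0.2]},{"grip": 0,"translation": [0.0025,-0.001,0.043],"twist": [-0.2,0,-0.2]},{"grip": 0,"translation": [0.0025,-0.001,0.046],"twist": [-0.2,0,-0.2]}]'

```text
clock: 16.27
eef_pos: [0.5934, 0.1547, 0.2678]
tool_rot: [0.721, 0.693, -0.001, 0.001]
ft_force: [-0.1, 0.1, -3.5]
grip_width: 0.0109
```

Call:
send_rows --deltas '[{"grip": 0,"translation": [0,0,0.0015],"twist": [0,0,0]},{"grip": 0,"translation": [0,0,0.003],"twist": [0,0,0]},{"grip": 0,"translation": [0,0,0.003],"twist": [0,0,0]}]'

```text
clock: 16.65
eef_pos: [0.5935, 0.1548, 0.2663]
tool_rot: [0.721, 0.693, 0.0, 0.001]
ft_force: [-1.4, -0.3, 4.0]
grip_width: 0.0111
```

Contact made. I'll look, then release.

```bash
python3 - <<'E'
from h import *
o=st()
w=getcam("wrist"); cv2.imwrite("pics/w14.png",w["color"])
E
```

```text
t16.65 p [0.5935 0.1548 0.2663] x [ 0.039  0.999 -0.001] y [ 0.999 -0.039  0.002] z [ 0.002 -0.001 -1.   ] F [-1.4 -0.3  4. ] M [-0.07  0.48 -0.03] w0.0111 q [ 0.26  0.47  0.42  1.52 -0.    1.87]
```

View pics/w14.png

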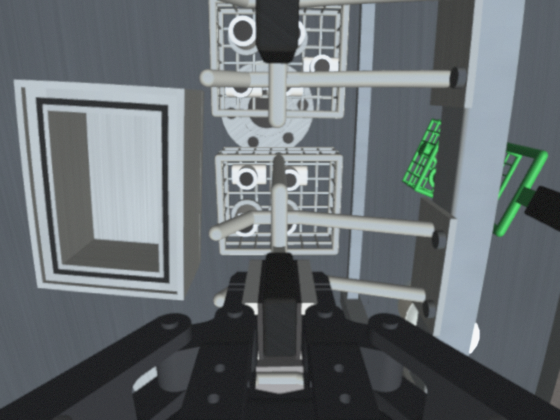

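Call:
send_rows --deltas '[{"grip": 0.25,"translation": [0,0,0],"twist": [0,0,0]},{"grip": 0.5,"translation": [0,0,0],"twist": [0,0,0]},{"grip": 0.6,"translation": [0,0,0],"twist": [0,0,0]},{"grip": 0.6,"translation": [0,0,0],"twist": [0,0,0]}]'

```text
clock: 17.2
eef_pos: [0.5936, 0.1548, 0.266]
tool_rot: [0.721, 0.693, 0.0, 0.001]
ft_force: [0.0, -0.1, -0.3]
grip_width: 0.0512
```

Call:
send_rows --deltas '[{"grip": 0.7,"translation": [0,0,-0.03],"twist": [0,0,0]},{"grip": 0.7,"translation": [0,0,-0.07],"twist": [0,0,0]},{"grip": 0.7,"translation": [-0.02,-0.005,-0.115],"twist": [0,0,0]},{"grip": 0.7,"translation": [-0.07,-0.01,-0.135],"twist": [0,0,0]},{"grip": 0.7,"translation": [-0.13,-0.01,-0.135],"twist": [0,0,0]}]'

```text
clock: 17.82
eef_pos: [0.5789, 0.0252, 0.4035]
tool_rot: [0.72, 0.694, 0.002, 0.003]
ft_force: [0.4, -1.1, -0.3]
grip_width: 0.0598
```

```bash
python3 - <<'E'
from h import *
o=st(); delta([.575,-.315,.40],-.03,o)
w=getcam("wrist"); cv2.imwrite("pics/w15.png",w["color"])
E
```

```text
t17.82 p [0.5789 0.0252 0.4035] x [ 0.037  0.999 -0.   ] y [ 0.999 -0.037  0.007] z [ 0.007 -0.001 -1.   ] F [ 0.4 -1.1 -0.3] M [ 0.01 -0.06 -0.03] w0.0598 q [ 0.04  0.43  0.71  1.85 -0.    1.65]
trans [-0.3401  0.0086  0.0037]
twist [ 0.38  0.03 -0.38]
```

View pics/w15.png

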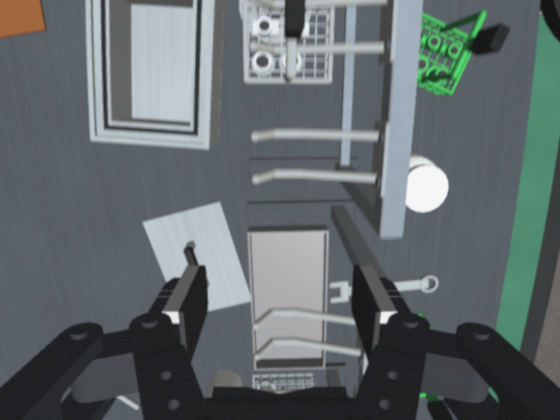

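Call:
send_rows --deltas '[{"grip": 0.7,"translation": [-0.06,0.002,0.001],"twist": [0.1,0,0]},{"grip": 0.7,"translation": [-0.12,0.003,0.002],"twist": [0.2,0,-0.2]},{"grip": 0.7,"translation": [-0.18,0.005,0.002],"twist": [0.3,0,-0.3]},{"grip": 0.7,"translation": [-0.24,0.007,0.003],"twist": [0.4,0,-0.4]},{"grip": 0.7,"translation": [-0.3,0.008,0.003],"twist": [0.4,0,-0.4]}]'

```text
clock: 18.5
eef_pos: [0.5723, -0.2851, 0.4016]
tool_rot: [0.721, 0.693, -0.003, 0.001]
ft_force: [0.9, 0.5, 0.8]
grip_width: 0.0599
```

Call:
send_rows --deltas '[{"grip": 0.7,"translation": [-0.03,0.001,0],"twist": [0,0,0]},{"grip": 0.7,"translation": [-0.038,0.001,0],"twist": [0,0,0]},{"grip": 0.7,"translation": [-0.038,0.001,0],"twist": [0,0,0]}]'

```text
clock: 18.88
eef_pos: [0.5721, -0.3229, 0.4013]
tool_rot: [0.721, 0.693, -0.003, 0.001]
ft_force: [-0.7, 0.8, 0.1]
grip_width: 0.0596
```

```bash
python3 - <<'E'
from h import *
o=st(); delta([.575,-.315,.264],-.03,o)
c=getcam("wrist"); 
p=proj(c,[[.5745,-.315,.2995]])[0]; print(p); cv2.circle(c["color"],(int(p[0]),int(p[1])),1,(0,0,255),-1)
crop(c,200,60,380,300,2.5,"w16.png")
E
```

```text
t18.88 p [ 0.5721 -0.3229  0.4013] x [ 0.039  0.999 -0.006] y [ 0.999 -0.039 -0.002] z [-0.003 -0.005 -1.   ] F [-0.7  0.8  0.1] M [ 0.03 -0.03  0.05] w0.0596 q [-0.51  0.68  1.14  2.03 -0.01  1.1 ]
trans [0.0088 0.003  0.1372]
twist [-0.14  0.32 -0.52]
[281.56020561 196.1165702 ]
```

View pics/w16.png

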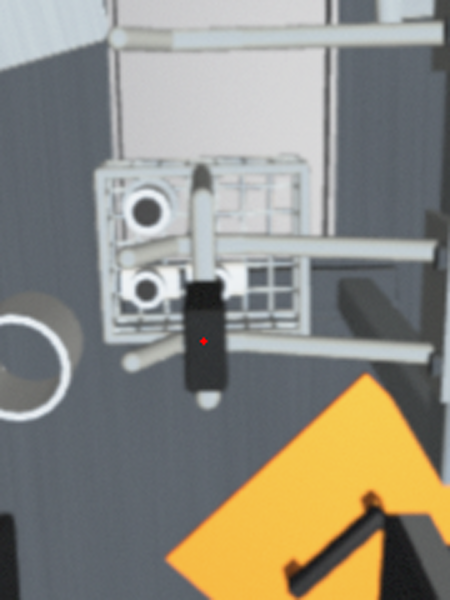

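Call:
send_rows --deltas '[{"grip": 0.7,"translation": [0.003,0.002,0.04],"twist": [0,0.2,-0.3]},{"grip": 0.7,"translation": [0.0055,0.003,0.085],"twist": [0,0.3,-0.5]},{"grip": 0.7,"translation": [0.0055,0.003,0.12],"twist": [0,0.3,-0.5]},{"grip": 0.6,"translation": [0.0055,0.003,0.137],"twist": [0,0.3,-0.5]},{"grip": 0.6,"translation": [0.0055,0.003,0.137],"twist": [0,0.3,-0.5]}]'

```text
clock: 19.55
eef_pos: [0.5746, -0.315, 0.2638]
tool_rot: [0.716, 0.698, -0.001, -0.002]
ft_force: [0.5, -0.1, -0.0]
grip_width: 0.0512
```

```bash
python3 - <<'E'
from h import *
o=st(); delta([.575,-.3175,.265],-.03,o)
E
```

```text
t19.55 p [ 0.5746 -0.315   0.2638] x [0.027 1.    0.001] y [ 1.    -0.027 -0.005] z [-0.005  0.001 -1.   ] F [ 0.5 -0.1 -0. ] M [-0.06 -0.01  0.03] w0.0512 q [-0.5   0.57  0.58  1.59 -0.    1.1 ]
trans [-0.0025  0.0004 -0.0012]
twist [-0.27 -0.07  0.19]
```

Call:
send_rows --deltas '[{"grip": 0.4,"translation": [-0.0025,0,-0.001],"twist": [-0.25,0,0.2]},{"grip": 0,"translation": [-0.0025,0,-0.001],"twist": [-0.25,0,0.2]},{"grip": 0,"translation": [-0.0025,0,-0.001],"twist": [-0.25,0,0.2]},{"grip": 0,"translation": [-0.0025,0,-0.001],"twist": [-0.25,0,0.2]},{"grip": 0,"translation": [-0.0025,0,-0.001],"twist": [-0.25,0,0.2]}]'

```text
clock: 20.18
eef_pos: [0.5753, -0.3177, 0.2664]
tool_rot: [0.718, 0.696, 0.001, 0.001]
ft_force: [-0.7, 0.8, 6.0]
grip_width: 0.011
```

Call:
send_rows --deltas '[{"grip": 0,"translation": [0,0,-0.01],"twist": [0,0,0]},{"grip": 0,"translation": [0,0,-0.022],"twist": [0,0,0]},{"grip": 0,"translation": [0,0,-0.036],"twist": [0,0,0]},{"grip": 0,"translation": [0,0,-0.045],"twist": [0,0,0]},{"grip": 0,"translation": [0,0,-0.048],"twist": [0,0,0]}]'

```text
clock: 20.8
eef_pos: [0.5754, -0.3179, 0.315]
tool_rot: [0.718, 0.696, 0.001, 0.001]
ft_force: [0.2, -0.2, -3.9]
grip_width: 0.0112
```

```bash
python3 - <<'E'
from h import *
o=st(); 
d=getcam("side"); crop(d,270,130,430,290,4,"d17.png")
E
```

```text
t20.80 p [ 0.5754 -0.3179  0.315 ] x [ 0.03  1.   -0.  ] y [ 1.    -0.03   0.003] z [ 0.003 -0.    -1.   ] F [ 0.2 -0.2 -3.9] M [-0.01  0.01  0.04] w0.0112 q [-0.51  0.58  0.73  1.72  0.    1.1 ]
```

View pics/d17.png

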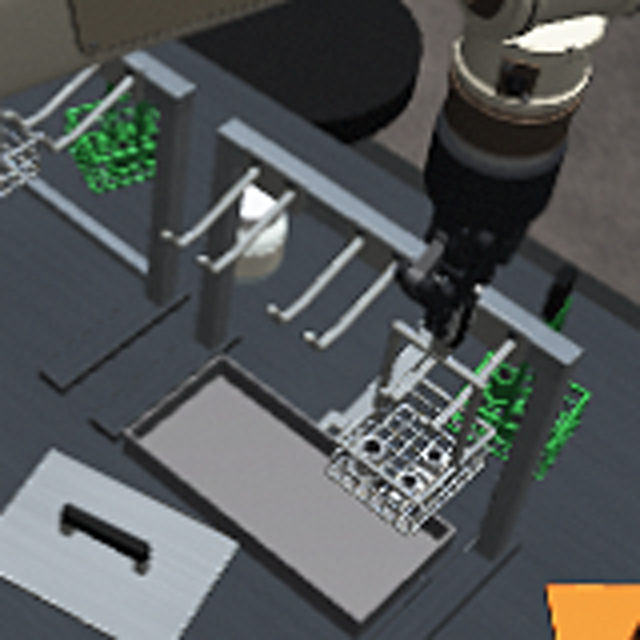

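Now back out; the pipe stub (60 mm high) stays well below the basket underside (about 157 mm).

Call:
send_rows --deltas '[{"grip": 0,"translation": [0,-0.015,0],"twist": [0,0,0]},{"grip": 0,"translation": [0,-0.045,0],"twist": [0.1,0,0]},{"grip": 0,"translation": [0,-0.08,0],"twist": [0.2,0,0]},{"grip": 0,"translation": [0,-0.11,0],"twist": [0.2,0,0]},{"grip": 0,"translation": [0,-0.128,0],"twist": [0.2,0,0]}]'

```text
clock: 21.48
eef_pos: [0.4456, -0.3136, 0.3143]
tool_rot: [0.718, 0.696, -0.0, -0.001]
ft_force: [0.6, 0.2, -4.3]
grip_width: 0.0112
```

Call:
send_rows --deltas '[{"grip": 0,"translation": [0.03,0,0],"twist": [0,0,0]},{"grip": 0,"translation": [0.07,-0.001,0],"twist": [0,0,0.1]},{"grip": 0,"translation": [0.12,-0.002,-0.001],"twist": [0,0,0.2]},{"grip": 0,"translation": [0.17,-0.004,-0.001],"twist": [0,0,0.3]},{"grip": 0,"translation": [0.22,-0.006,-0.001],"twist": [0,0,0.4]}]'

```text
clock: 22.1
eef_pos: [0.4458, -0.092, 0.3152]
tool_rot: [0.721, 0.693, -0.0, -0.001]
ft_force: [0.0, -0.1, -4.5]
grip_width: 0.0114
```

```bash
python3 - <<'E'
from h import *
o=st(); delta([.446,.053,.316],-.038,o)
E
```

```text
t22.10 p [ 0.4458 -0.092   0.3152] x [0.038 0.999 0.001] y [ 0.999 -0.038 -0.001] z [-0.001  0.001 -1.   ] F [ 0.  -0.1 -4.5] M [-0.03 -0.08 -0.01] w0.0114 q [-0.2   0.13  0.09  1.53  0.    1.41]
trans [ 0.1449 -0.0054 -0.0007]
twist [-0.08 -0.04 -0.02]
```

Call:
send_rows --deltas '[{"grip": 0,"translation": [0.05,-0.001,-0.001],"twist": [0,0,0]},{"grip": 0,"translation": [0.1,-0.003,-0.001],"twist": [0,0,0]},{"grip": 0,"translation": [0.13,-0.005,-0.001],"twist": [0,0,0]},{"grip": 0,"translation": [0.144,-0.005,-0.001],"twist": [0,0,0]},{"grip": 0,"translation": [0.147,-0.005,-0.001],"twist": [0,0,0]}]'

```text
clock: 22.72
eef_pos: [0.4464, 0.0552, 0.3161]
tool_rot: [0.72, 0.694, -0.001, -0.0]
ft_force: [0.1, 0.4, -4.5]
grip_width: 0.011
```

```bash
python3 - <<'E'
from h import *
o=st(); delta([.589,.054,.316],-.038,o)
w=getcam("wrist"); crop(w,400,100,560,350,2.4,"w18.png")
E
```

```text
t22.73 p [0.4464 0.0552 0.3161] x [ 0.037  0.999 -0.   ] y [ 0.999 -0.037 -0.002] z [-0.002 -0.    -1.   ] F [ 0.1  0.4 -4.5] M [ 0.07 -0.03 -0.  ] w0.0110 q [0.12 0.12 0.08 1.53 0.   1.73]
trans [ 4.100e-03  1.426e-01 -1.000e-04]
twist [-0.09  0.01  0.04]
```

View pics/w18.png

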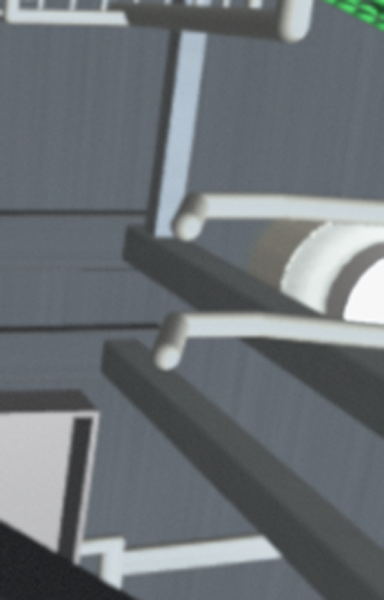

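```bash
python3 - <<'E'
from h import *
w=getcam("wrist")
print([onz(w,u,.2555) for u in [(477,194),(469.6,248.8)]])
o=st(); delta([.5895,.054,.316],-.038,o)
E
```

```text
[array([0.56117991, 0.07165366, 0.2555    ]), array([0.56071185, 0.0377113 , 0.2555    ])]
t22.82 p [0.4465 0.0544 0.3161] x [ 0.039  0.999 -0.   ] y [ 0.999 -0.039 -0.001] z [-0.001 -0.    -1.   ] F [ 0.5 -0.1 -4.6] M [-0.   -0.03  0.01] w0.0111 q [0.12 0.12 0.08 1.53 0.   1.73]
trans [ 5.100e-03  1.429e-01 -1.000e-04]
twist [-0.08  0.01 -0.05]
```

Call:
send_rows --deltas '[{"grip": 0,"translation": [0.001,0.02,0],"twist": [0,0,0]},{"grip": 0,"translation": [0.002,0.055,0],"twist": [0,0,0]},{"grip": 0,"translation": [0.003,0.095,0],"twist": [0,0,0]},{"grip": 0,"translation": [0.005,0.13,0],"twist": [0,0,0]},{"grip": 0,"translation": [0.005,0.1415,0],"twist": [0,0,0]}]'

```text
clock: 23.45
eef_pos: [0.5901, 0.0519, 0.3144]
tool_rot: [0.722, 0.692, -0.001, -0.001]
ft_force: [-1.3, 0.3, -5.1]
grip_width: 0.0113
```

```bash
python3 - <<'E'
from h import *
o=st(); delta([.588,.0537,.2665],-.039,o)
d=getcam("side"); crop(d,190,50,350,210,4,"d19.png")
E
```

```text
t23.45 p [0.5901 0.0519 0.3144] x [ 0.042  0.999 -0.001] y [ 0.999 -0.042 -0.003] z [-0.003 -0.001 -1.   ] F [-1.3  0.3 -5.1] M [-0.02  0.03 -0.01] w0.0113 q [ 0.09  0.42  0.48  1.63 -0.    1.7 ]
trans [ 0.0017 -0.002   0.0479]
twist [-0.15  0.05 -0.15]
```

View pics/d19.png

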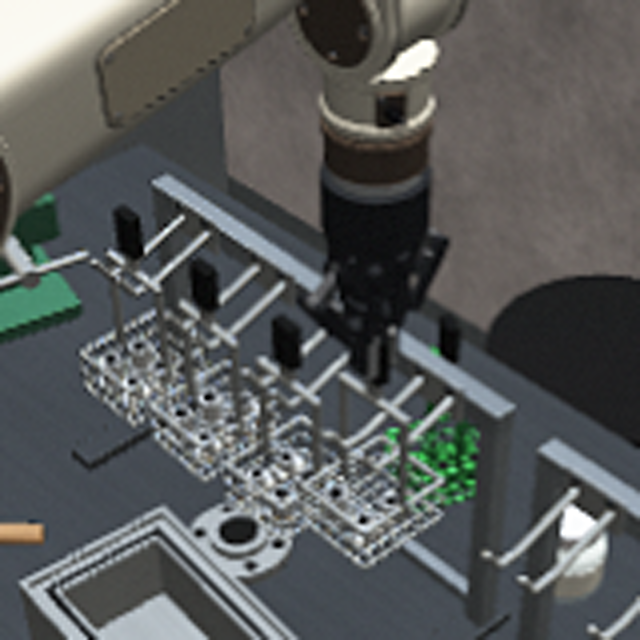

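Call:
send_rows --deltas '[{"grip": 0,"translation": [0.001,-0.001,0.012],"twist": [-0.1,0,0]},{"grip": 0,"translation": [0.0015,-0.0015,0.024],"twist": [-0.1,0,-0.1]},{"grip": 0,"translation": [0.0015,-0.0015,0.036],"twist": [-0.1,0,-0.1]},{"grip": 0,"translation": [0.0015,-0.0015,0.043],"twist": [-0.1,0,-0.1]},{"grip": 0,"translation": [0.0015,-0.0015,0.046],"twist": [-0.1,0,-0.1]}]'

```text
clock: 24.12
eef_pos: [0.5887, 0.0534, 0.2678]
tool_rot: [0.721, 0.693, -0.001, 0.0]
ft_force: [0.9, 1.0, -4.2]
grip_width: 0.0111
```

Call:
send_rows --deltas '[{"grip": 0,"translation": [0,0,0.0015],"twist": [0,0,0]},{"grip": 0,"translation": [0,0,0.003],"twist": [0,0,0]},{"grip": 0,"translation": [0,0,0.003],"twist": [0,0,0]}]'

```text
clock: 24.5
eef_pos: [0.5889, 0.0535, 0.2665]
tool_rot: [0.721, 0.693, 0.0, 0.001]
ft_force: [-2.9, -0.0, 4.2]
grip_width: 0.0111
```

```bash
python3 - <<'E'
from h import *
o=st()
w=getcam("wrist"); cv2.imwrite("pics/w20.png",w["color"])
E
```

```text
t24.50 p [0.5889 0.0535 0.2665] x [ 0.04   0.999 -0.001] y [ 0.999 -0.04   0.002] z [ 0.002 -0.001 -1.   ] F [-2.9 -0.   4.2] M [-0.05  0.77  0.01] w0.0111 q [ 0.09  0.42  0.34  1.5  -0.    1.7 ]
```

View pics/w20.png

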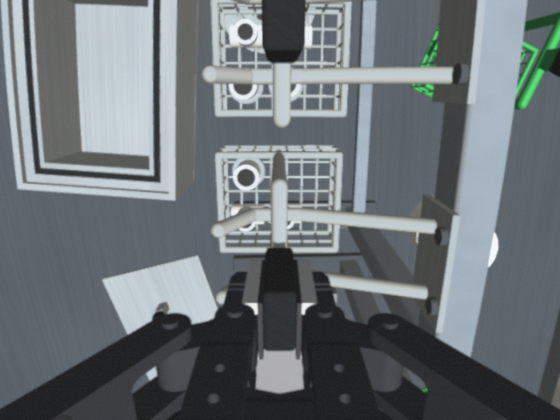

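Call:
send_rows --deltas '[{"grip": 0.25,"translation": [0,0,0],"twist": [0,0,0]},{"grip": 0.5,"translation": [0,0,0],"twist": [0,0,0]},{"grip": 0.6,"translation": [0,0,0],"twist": [0,0,0]},{"grip": 0.6,"translation": [0,0,0],"twist": [0,0,0]}]'

```text
clock: 25.05
eef_pos: [0.589, 0.0535, 0.2663]
tool_rot: [0.721, 0.693, 0.0, 0.001]
ft_force: [-0.1, 0.7, -0.4]
grip_width: 0.0509
```

Call:
send_rows --deltas '[{"grip": 0.7,"translation": [0,0,-0.03],"twist": [0,0,0]},{"grip": 0.7,"translation": [0,0,-0.07],"twist": [0,0,0]},{"grip": 0.8,"translation": [-0.01,-0.02,-0.115],"twist": [0,0,0]},{"grip": 0.8,"translation": [-0.03,-0.07,-0.135],"twist": [0,0,0]},{"grip": 0.8,"translation": [-0.06,-0.12,-0.135],"twist": [0,0,0]}]'

```text
clock: 25.68
eef_pos: [0.4665, -0.0017, 0.4027]
tool_rot: [0.72, 0.693, 0.002, 0.002]
ft_force: [0.4, -0.7, -0.3]
grip_width: 0.0684
```

```bash
python3 - <<'E'
from h import *
o=st()
w=getcam("wrist"); cv2.imwrite("pics/w21.png",w["color"]); 
d=getcam("side"); cv2.imwrite("pics/d21.png",d["color"])
E
```

```text
t25.68 p [ 0.4665 -0.0017  0.4027] x [ 0.038  0.999 -0.001] y [ 0.999 -0.038  0.006] z [ 0.005 -0.001 -1.   ] F [ 0.4 -0.7 -0.3] M [-0.01 -0.01 -0.02] w0.0684 q [-0.    0.17  0.35  1.75 -0.    1.61]
```

View pics/w21.png

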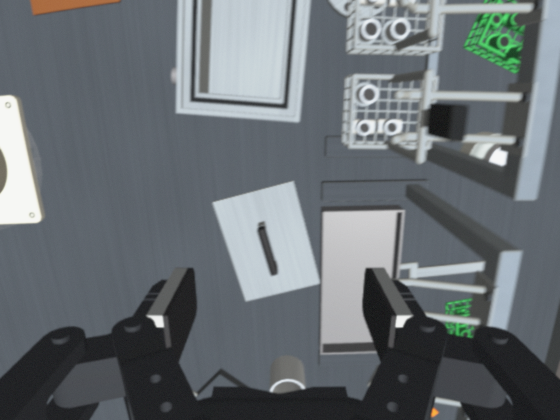

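View pics/d21.png

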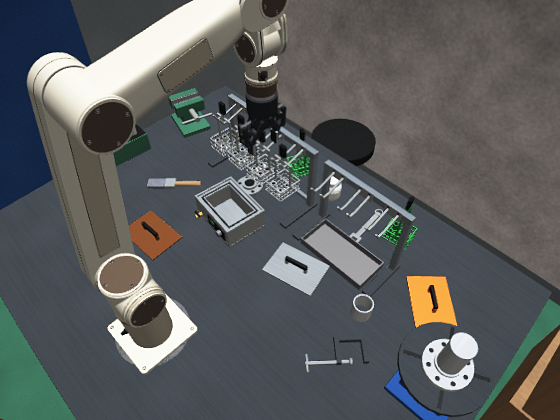

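Call:
send_rows --deltas '[{"grip": 0.8,"translation": [0.04,-0.015,0],"twist": [0,0,0]},{"grip": 0.8,"translation": [0.08,-0.03,0],"twist": [0.3,0,0]},{"grip": 0.8,"translation": [0.11,-0.035,0],"twist": [0.3,0,0]},{"grip": 0.8,"translation": [0.12,-0.035,0],"twist": [0.3,0,0]},{"grip": 0.8,"translation": [0.12,-0.035,0],"twist": [0.3,0,0]}]'

```text
clock: 26.4
eef_pos: [0.4319, 0.1185, 0.4017]
tool_rot: [0.721, 0.692, -0.003, -0.001]
ft_force: [0.9, 0.0, 0.9]
grip_width: 0.0686
```

```bash
python3 - <<'E'
from h import *
import pickle
o=st()
w=getcam("wrist"); o=st(); pickle.dump(w,open("w22.pkl","wb")); cv2.imwrite("pics/w22.png",cv2.resize(w["color"][0:315,100:460],None,fx=1.9,fy=1.9,interpolation=cv2.INTER_CUBIC))
E
```

```text
t26.40 p [0.4319 0.1185 0.4017] x [ 0.041  0.999 -0.002] y [ 0.999 -0.041 -0.005] z [-0.006 -0.002 -1.   ] F [0.9 0.  0.9] M [ 0.03 -0.01 -0.  ] w0.0686 q [ 0.27  0.14  0.31  1.75 -0.    1.88]
t26.45 p [0.4319 0.118  0.4018] x [ 0.042  0.999 -0.002] y [ 0.999 -0.042 -0.006] z [-0.006 -0.002 -1.   ] F [-0.5 -0.3 -1.8] M [-0.07 -0.06  0.  ] w0.0684 q [ 0.27  0.13  0.31  1.75 -0.    1.88]
```

View pics/w22.png

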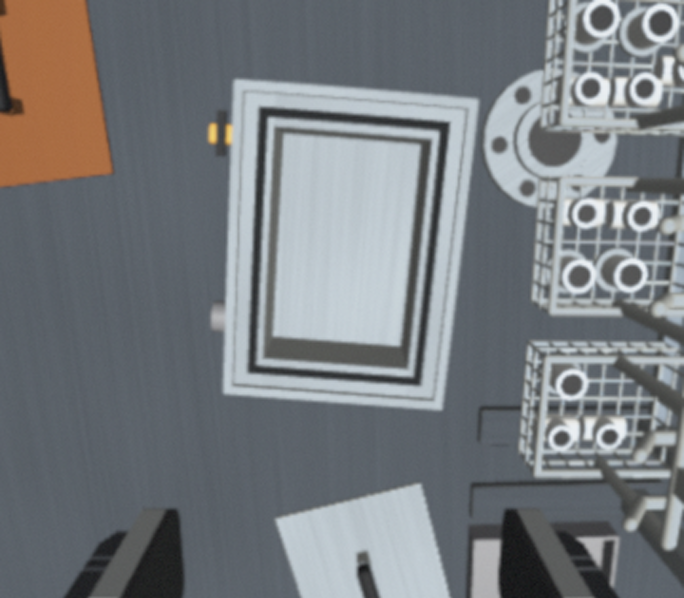

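```bash
python3 - <<'E'
from h import *
import pickle
w=pickle.load(open("w22.pkl","rb"))
def rep(pts,z):
    P=np.array([onz(w,(100+x/1.9,y/1.9),z) for x,y in pts]); TL,TR,BR,BL=P
    print(np.round(P[:,:2],4).tolist(),"c",P.mean(0)); print("sizes",[round(np.linalg.norm(a-b),4) for a,b in [(TL,TR),(BL,BR),(TL,BL),(TR,BR)]])
    v=(TL+TR-BL-BR); print("yaw from long",-np.arctan2(v[0],v[1])); v=(TR+BR-TL-BL); print("yaw short",np.arctan2(v[1],v[0]))
rep([(235,79),(479,99),(442,410),(223,394)],.088)
rep([(260,108),(450,124),(419,384),(249,371)],.082)
o=st(); delta([.435,-.10,.36],0.,o)
E
```

```text
[[0.3733, 0.2547], [0.5196, 0.2374], [0.4966, 0.0409], [0.3494, 0.058]] c [0.43472657 0.14777367 0.088     ]
sizes [np.float64(0.1473), np.float64(0.1481), np.float64(0.1981), np.float64(0.1978)]
yaw from long -0.1187488498487388
yaw short -0.11693837039155294
[[0.3866, 0.238], [0.5028, 0.2239], [0.4817, 0.0581], [0.3673, 0.0717]] c [0.43462486 0.14793022 0.082     ]
sizes [np.float64(0.1171), np.float64(0.1152), np.float64(0.1674), np.float64(0.1672)]
yaw from long -0.12083120128478841
yaw short -0.11977341977263363
t26.45 p [0.4319 0.118  0.4018] x [ 0.042  0.999 -0.002] y [ 0.999 -0.042 -0.006] z [-0.006 -0.002 -1.   ] F [-0.5 -0.3 -1.8] M [-0.07 -0.06  0.  ] w0.0684 q [ 0.27  0.13  0.31  1.75 -0.    1.88]
trans [-0.2176  0.0125  0.0422]
twist [-0.32  0.12 -2.41]
```

Call:
send_rows --deltas '[{"grip": 0.8,"translation": [-0.05,0.003,0],"twist": [0,0,0]},{"grip": 0.8,"translation": [-0.11,0.006,0],"twist": [-0.3,0,0]},{"grip": 0.8,"translation": [-0.16,0.01,0],"twist": [-0.3,0,0]},{"grip": 0.8,"translation": [-0.2,0.012,0],"twist": [-0.3,0,0]},{"grip": 0.8,"translation": [-0.205,0.012,0],"twist": [-0.3,0,0]}]'

```text
clock: 27.08
eef_pos: [0.435, -0.0906, 0.4019]
tool_rot: [0.724, 0.69, -0.001, 0.001]
ft_force: [-0.4, -0.7, 0.1]
grip_width: 0.0682
```

```bash
python3 - <<'E'
from h import *
import pickle
o=st()
w=getcam("wrist"); pickle.dump(w,open("w23.pkl","wb")); cv2.imwrite("pics/w23.png",cv2.resize(w["color"][0:315,100:460],None,fx=1.9,fy=1.9,interpolation=cv2.INTER_CUBIC))
E
```

```text
t27.07 p [ 0.435  -0.0906  0.4019] x [ 0.048  0.999 -0.003] y [ 0.999 -0.048 -0.001] z [-0.001 -0.003 -1.   ] F [-0.4 -0.7  0.1] M [ 0.05 -0.01 -0.08] w0.0682 q [-0.2   0.12  0.3   1.75 -0.    1.42]
```

View pics/w23.png

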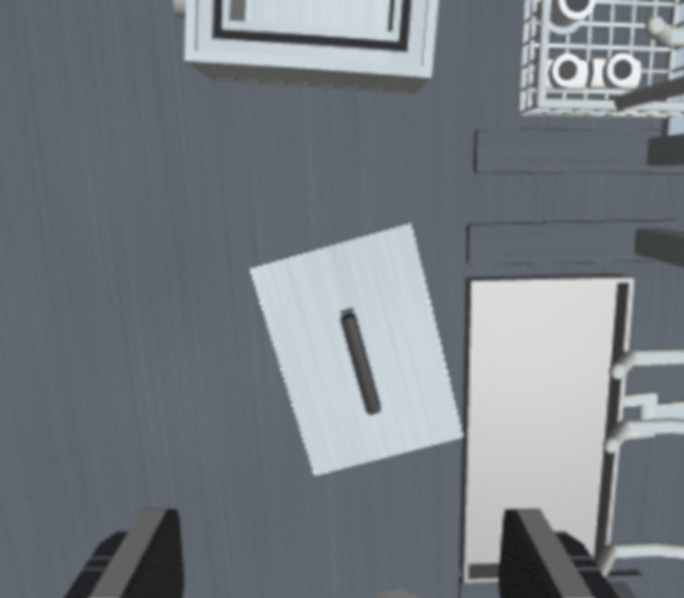

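```bash
python3 - <<'E'
from h import *
import pickle
w=pickle.load(open("w23.pkl","rb"))
def rep(pts,z):
    P=np.array([onz(w,(100+x/1.9,y/1.9),z) for x,y in pts]); TL,TR,BR,BL=P
    print(np.round(P[:,:2],4).tolist(),"c",P.mean(0)); print("sizes",[round(np.linalg.norm(a-b),4) for a,b in [(TL,TR),(BL,BR),(TL,BL),(TR,BR)]])
    v=(TL+TR-BL-BR); print("yaw from long",-np.arctan2(v[0],v[1])); v=(TR+BR-TL-BL); print("yaw short",np.arctan2(v[1],v[0]))
rep([(249,268),(411,223),(463,437),(315,475)],.005)
a,b=[onz(w,(100+x/1.9,y/1.9),.038) for x,y in [(348,316),(374,412)]]; print(a,b,np.linalg.norm(a-b),(a+b)/2)
g=w["color"]; hsv=cv2.cvtColor(g,cv2.COLOR_BGR2GRAY)
o=st(); delta([.432,-.13,.12],.24,o)
E
```

```text
[[0.367, -0.077], [0.4899, -0.0497], [0.5286, -0.2208], [0.4069, -0.2483]] c [ 0.44810433 -0.14894754  0.005     ]
sizes [np.float64(0.1259), np.float64(0.1248), np.float64(0.1758), np.float64(0.1755)]
yaw from long 0.22561204219877193
yaw short 0.22016269221307605
[ 0.43996124 -0.11120838  0.038     ] [ 0.45615622 -0.18498581  0.038     ] 0.07553401446483503 [ 0.44805873 -0.14809709  0.038     ]
t27.12 p [ 0.435  -0.0898  0.402 ] x [ 0.047  0.999 -0.003] y [ 0.999 -0.047 -0.001] z [-0.001 -0.002 -1.   ] F [ 0.2 -0.2  0.4] M [0.03 0.03 0.03] w0.0682 q [-0.2   0.12  0.3   1.75 -0.    1.42]
trans [-0.0396 -0.0009  0.2821]
twist [ -0.06   0.14 -16.44]
```

Call:
send_rows --deltas '[{"grip": 0.7,"translation": [-0.02,0.005,0.04],"twist": [0,0,-5]},{"grip": 0.6,"translation": [-0.04,0.01,0.09],"twist": [0,0,-10]},{"grip": 0.6,"translation": [-0.055,0.015,0.15],"twist": [0,0,-15.5]},{"grip": 0.6,"translation": [-0.058,0.0155,0.21],"twist": [0,0.1,-15.5]},{"grip": 0.6,"translation": [-0.058,0.0155,0.26],"twist": [0,0.1,-15.5]}]'

```text
clock: 27.75
eef_pos: [0.4469, -0.1485, 0.1399]
tool_rot: [0.624, 0.782, -0.001, -0.001]
ft_force: [0.6, -0.3, -0.4]
grip_width: 0.0514
```

```bash
python3 - <<'E'
from h import *
import pickle
o=st(); delta([.448,-.149,.013],.223,o)
w=getcam("wrist"); cv2.imwrite("pics/w24.png",w["color"])
E
```

```text
t27.75 p [ 0.4469 -0.1485  0.1399] x [-0.222  0.975  0.   ] y [ 0.975  0.222 -0.002] z [-0.002 -0.    -1.   ] F [ 0.6 -0.3 -0.4] M [ 0.02 -0.   -0.01] w0.0514 q [-0.32  0.25 -0.23  1.09 -0.    1.03]
trans [-0.0007  0.0012  0.1269]
twist [-0.12 -0.02  0.05]
```

View pics/w24.png

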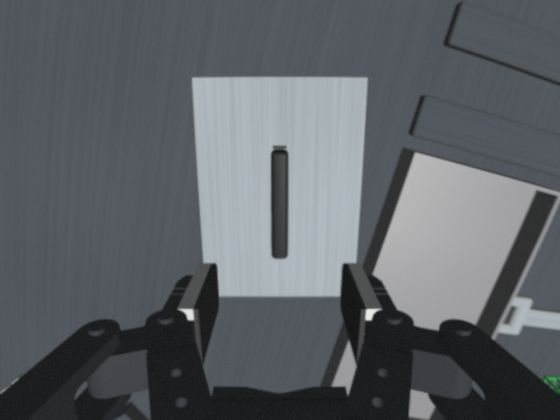

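Nicely aligned. Descend.

Call:
send_rows --deltas '[{"grip": 0.6,"translation": [-0.0005,0.001,0.045],"twist": [-0.1,0,0]},{"grip": 0.6,"translation": [-0.0005,0.001,0.085],"twist": [-0.1,0,0]},{"grip": 0.6,"translation": [-0.0005,0.001,0.112],"twist": [-0.1,0,0]},{"grip": 0.5,"translation": [-0.0005,0.001,0.124],"twist": [-0.1,0,0]},{"grip": 0.5,"translation": [-0.0005,0.001,0.125],"twist": [-0.1,0,0]}]'

```text
clock: 28.42
eef_pos: [0.4422, -0.1465, 0.009]
tool_rot: [0.623, 0.782, -0.002, -0.006]
ft_force: [-0.2, 0.2, 0.6]
grip_width: 0.0427
```

Call:
send_rows --deltas '[{"grip": 0.3,"translation": [0,0,0],"twist": [0,0,0]},{"grip": 0,"translation": [0,0,0],"twist": [0,0,0]},{"grip": 0,"translation": [0,0,0],"twist": [0,0,0]},{"grip": 0,"translation": [0,0,0],"twist": [0,0,0]}]'

```text
clock: 28.92
eef_pos: [0.444, -0.1469, 0.0106]
tool_rot: [0.623, 0.782, -0.001, -0.004]
ft_force: [-0.4, 1.1, 7.2]
grip_width: 0.0112
```

```bash
python3 - <<'E'
from h import *
o=st(); 
w=getcam("wrist"); cv2.imwrite("pics/w25.png",w["color"])
E
```

```text
t28.93 p [ 0.444  -0.1469  0.0106] x [-0.223  0.975  0.005] y [ 0.975  0.223 -0.007] z [-0.008  0.003 -1.   ] F [-0.4  1.1  7.2] M [ 0.16 -0.15  0.07] w0.0112 q [-0.32  0.41 -0.4   0.77  0.    1.03]
```

View pics/w25.png

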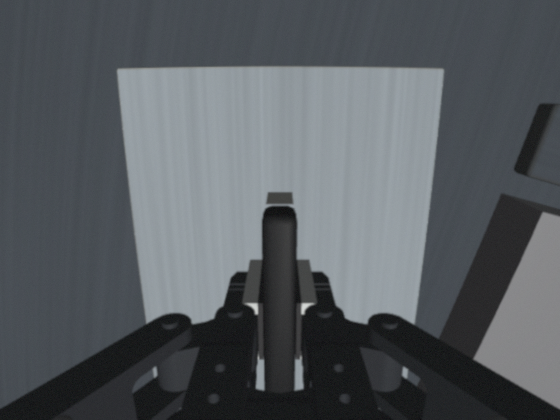

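Call:
send_rows --deltas '[{"grip": 0,"translation": [0,0,-0.01],"twist": [0,0,0]},{"grip": 0,"translation": [0,0,-0.035],"twist": [0,0,0]},{"grip": 0,"translation": [0,0,-0.075],"twist": [0,0,0]},{"grip": 0,"translation": [0,0,-0.12],"twist": [0,0,0]},{"grip": 0,"translation": [0,0,-0.15],"twist": [0,0,0]}]'

```text
clock: 29.6
eef_pos: [0.4452, -0.1475, 0.163]
tool_rot: [0.623, 0.782, -0.001, -0.003]
ft_force: [0.7, -0.3, -3.4]
grip_width: 0.0111
```

```bash
python3 - <<'E'
from h import *
import pickle
o=st(); delta([.4347,.1478,.165],-.1185,o)
w=getcam("wrist"); pickle.dump((w,o),open("w26.pkl","wb")); cv2.imwrite("pics/w26.png",w["color"])
d=getcam("side"); crop(d,200,150,400,310,4,"d26.png")
E
```

```text
t29.60 p [ 0.4452 -0.1475  0.163 ] x [-0.223  0.975  0.004] y [ 0.975  0.223 -0.006] z [-0.006  0.003 -1.   ] F [ 0.7 -0.3 -3.4] M [-0.   -0.03 -0.06] w0.0111 q [-0.32  0.23 -0.19  1.15  0.    1.03]
trans [ 0.2902  0.0556 -0.0012]
twist [-0.36 -0.17 19.66]
```

View pics/w26.png

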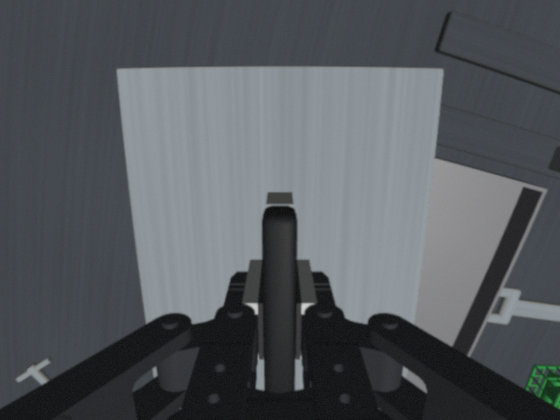

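View pics/d26.png

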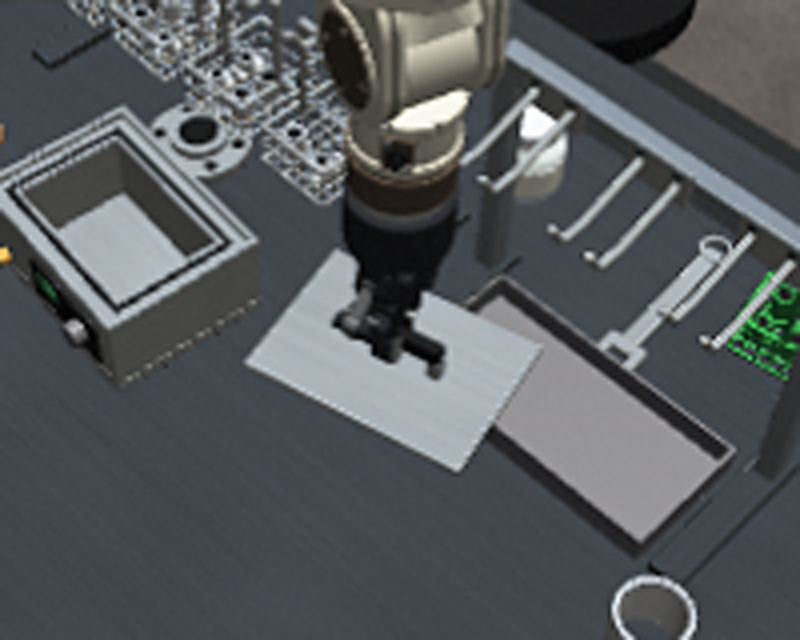

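```bash
cat > cov.py <<'E'
from h import *
def cov(w,o,z,L=(118,69),Rr=(443,69)):
    a,b=onz(w,L,z),onz(w,Rr,z); e=(b-a); e/=np.linalg.norm(e); n=np.array([-e[1],e[0],0]); c=(a+b)/2-n*.088
    r=R.from_quat(o["tool_rot"]); print("w",np.linalg.norm(b-a),"yaw",np.arctan2(e[1],e[0]),"center",c,"in tool",r.inv().apply(c-o["eef_pos"])); return c
E
python3 - <<'E'
from cov import *
import pickle
w,o=pickle.load(open("w26.pkl","rb")); 
for z in(.1574,): cov(w,o,z)
E
```

```text
w 0.12375126110917481 yaw 0.22419864849561025 center [ 0.44681358 -0.15090431  0.1574    ] in tool [-0.00368146  0.00087386  0.00553785]
```

```bash
python3 - <<'E'
from h import *
o=st(); delta([.4342,.1509,.165],-.1185,o)
E
```

```text
t29.70 p [ 0.4472 -0.1482  0.1643] x [-0.223  0.975  0.001] y [ 0.975  0.223 -0.001] z [-0.001  0.001 -1.   ] F [ 1.   0.2 -2.1] M [ 0.02 -0.1  -0.02] w0.0110 q [-0.32  0.23 -0.19  1.15  0.    1.03]
trans [ 0.2945  0.0539 -0.0004]
twist [-0.06 -0.06 19.66]
```

Call:
send_rows --deltas '[{"grip": 0,"translation": [0.025,0.005,0],"twist": [0,0,2]},{"grip": 0,"translation": [0.065,0.012,0],"twist": [0,0,5]},{"grip": 0,"translation": [0.105,0.02,0],"twist": [0,0,8]},{"grip": 0,"translation": [0.145,0.028,0],"twist": [0,0,11]},{"grip": 0,"translation": [0.185,0.036,0],"twist": [0,0,14]}]'

```text
clock: 30.32
eef_pos: [0.4396, 0.0412, 0.1629]
tool_rot: [0.715, 0.699, -0.001, -0.002]
ft_force: [0.6, 0.2, -2.9]
grip_width: 0.0105
```

```bash
python3 - <<'E'
from h import *
o=st(); delta([.4342,.1509,.165],-.1185,o)
E
```

```text
t30.32 p [0.4396 0.0412 0.1629] x [0.022 1.    0.   ] y [ 1.    -0.022 -0.004] z [-0.004  0.001 -1.   ] F [ 0.6  0.2 -2.9] M [ 0.02 -0.02 -0.02] w0.0105 q [ 0.09  0.17 -0.26  1.14  0.    1.69]
trans [ 0.1095 -0.0078 -0.002 ]
twist [-0.24 -0.02  5.54]
```

Call:
send_rows --deltas '[{"grip": 0,"translation": [0.04,-0.003,-0.001],"twist": [-0.1,0,2]},{"grip": 0,"translation": [0.08,-0.006,-0.002],"twist": [-0.2,0,4]},{"grip": 0,"translation": [0.105,-0.008,-0.002],"twist": [-0.2,0,5.5]},{"grip": 0,"translation": [0.109,-0.008,-0.002],"twist": [-0.2,0,5.5]},{"grip": 0,"translation": [0.109,-0.008,-0.002],"twist": [-0.2,0,5.5]}]'

```text
clock: 30.95
eef_pos: [0.4331, 0.1498, 0.164]
tool_rot: [0.747, 0.664, -0.001, -0.001]
ft_force: [-0.4, -0.4, -3.1]
grip_width: 0.011
```

```bash
python3 - <<'E'
from cov import *
import pickle
o=st(); delta([.4342,.1509,.165],-.1185,o)
w=getcam("wrist"); pickle.dump((w,o),open("w27.pkl","wb")); cv2.imwrite("pics/w27.png",w["color"]); cov(w,o,o["eef_pos"][2]-.0056)
d=getcam("side"); crop(d,160,110,320,260,4,"d27.png")
E
```

```text
t30.95 p [0.4331 0.1498 0.164 ] x [ 0.117  0.993 -0.001] y [ 0.993 -0.117 -0.003] z [-0.003 -0.001 -1.   ] F [-0.4 -0.4 -3.1] M [0.01 0.05 0.02] w0.0110 q [ 0.33  0.2  -0.22  1.15 -0.    2.02]
trans [ 0.0012  0.0009 -0.0011]
twist [-0.15  0.08  0.08]
w 0.12342374898671882 yaw -0.11739278390192581 center [0.43397225 0.14618946 0.15835209] in tool [-0.00350469  0.00125795  0.0056015 ]
```

View pics/w27.png

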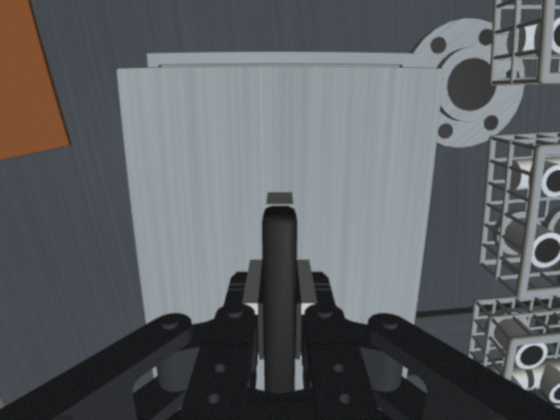

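View pics/d27.png

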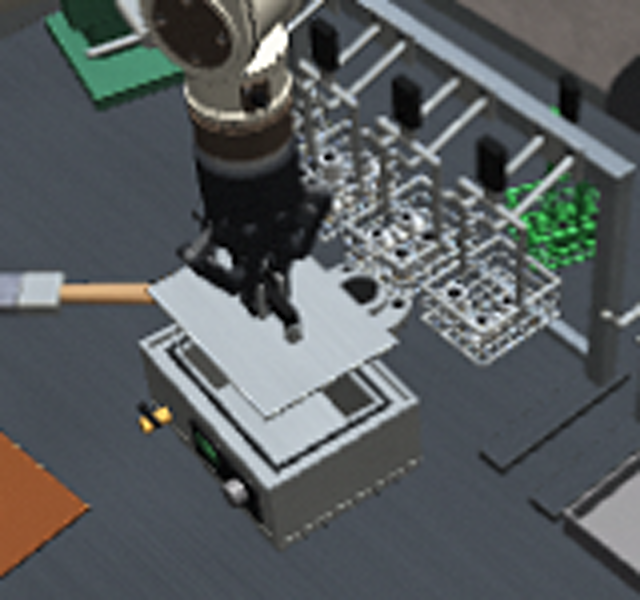

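Call:
send_rows --deltas '[{"grip": 0,"translation": [0.0015,0.001,0.015],"twist": [-0.1,0,0]},{"grip": 0,"translation": [0.0015,0.001,0.035],"twist": [-0.1,0,0]},{"grip": 0,"translation": [0.0015,0.001,0.05],"twist": [-0.1,0,0]},{"grip": 0,"translation": [0.0015,0.001,0.058],"twist": [-0.1,0,0]},{"grip": 0,"translation": [0.0015,0.001,0.06],"twist": [-0.1,0,0]}]'

```text
clock: 31.68
eef_pos: [0.4345, 0.15, 0.1041]
tool_rot: [0.748, 0.664, -0.001, 0.0]
ft_force: [0.2, 0.6, -2.3]
grip_width: 0.011
```

```bash
python3 - <<'E'
from cov import *
o=st(); delta([.4350,.1513,.0926],-.1185,o)
w=getcam("wrist"); cv2.imwrite("pics/w28.png",w["color"]); 
d=getcam("side"); crop(d,180,160,280,260,6,"d28.png")
E
```

```text
t31.68 p [0.4345 0.15   0.1041] x [ 0.12   0.993 -0.001] y [ 0.993 -0.12  -0.001] z [-0.001 -0.001 -1.   ] F [ 0.2  0.6 -2.3] M [ 0.03  0.   -0.02] w0.0110 q [ 0.33  0.26 -0.32  0.99 -0.    2.02]
trans [0.0014 0.0004 0.0115]
twist [-0.04  0.07 -0.08]
```

View pics/w28.png

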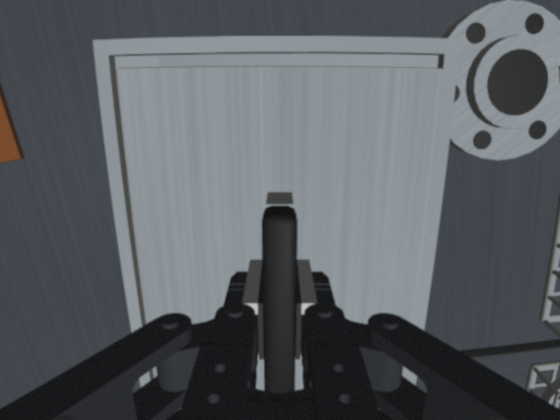

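View pics/d28.png

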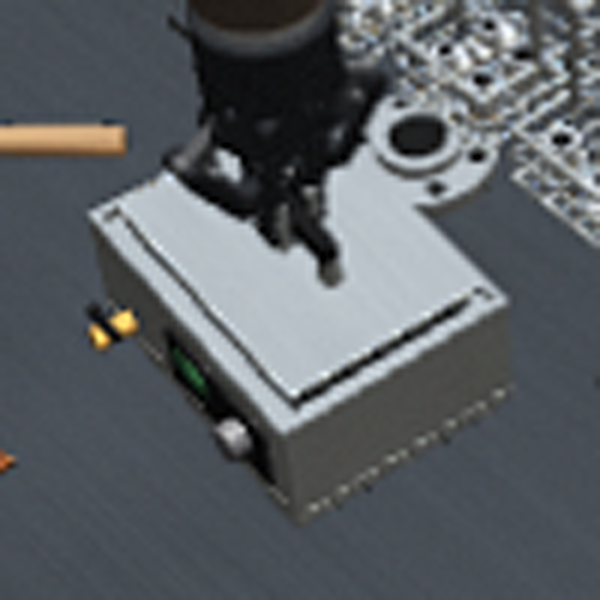

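```bash
python3 - <<'E'
from cov import *
o=st(); w=getcam("wrist")
yaw=-.1185; ex=np.array([np.cos(yaw),np.sin(yaw),0]); ey=np.array([-ex[1],ex[0],0]); B=np.array([.4347,.1478,0])
for n,hx,hy,z in [("outer",.074,.099,.088),("inner",.068,.093,.088),("innerseat",.068,.093,.082)]:
    print(n,[np.round(proj(w,B+sx*hx*ex+hy*ey+[0,0,z])[0],1) for sx in(-1,1)])
cov(w,o,o["eef_pos"][2]-.0056)
crop(w,90,20,470,120,2,"w28c.png")
E
```

```text
t31.77 p [0.4349 0.1505 0.1046] x [ 0.119  0.993 -0.001] y [ 0.993 -0.119  0.   ] z [ 0.    -0.001 -1.   ] F [ 0.9 -0.5 -2.5] M [ 0.04 -0.   -0.02] w0.0110 q [ 0.33  0.26 -0.32  0.99 -0.    2.02]
outer [array([93.8, 41.4]), array([460.7,  40.8])]
inner [array([109.6,  56.4]), array([444.9,  55.9])]
innerseat [array([115.7,  57.7]), array([438.9,  57.2])]
w 0.12346732819672135 yaw -0.119324061776302 center [0.43582664 0.14681407 0.09904612] in tool [-0.00349318  0.00137532  0.00560287]
```

View pics/w28c.png

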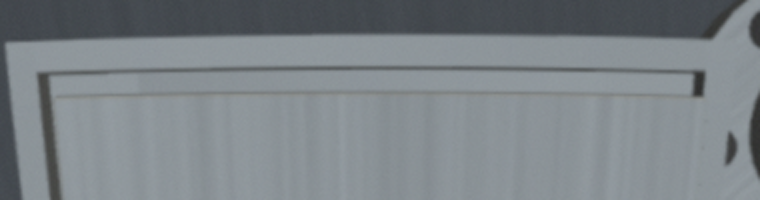

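Call:
send_rows --deltas '[{"grip": 0,"translation": [0.001,-0.001,0.003],"twist": [0,0,0]},{"grip": 0,"translation": [0.001,-0.001,0.006],"twist": [0,0,0]},{"grip": 0,"translation": [0.001,-0.001,0.009],"twist": [0,0,0]},{"grip": 0,"translation": [0.001,-0.001,0.011],"twist": [0,0,0]}]'

```text
clock: 32.33
eef_pos: [0.434, 0.1517, 0.0936]
tool_rot: [0.748, 0.664, -0.0, 0.0]
ft_force: [-0.6, -0.3, -3.0]
grip_width: 0.0112
```

```bash
python3 - <<'E'
from cov import *
o=st(); w=getcam("wrist"); cov(w,o,o["eef_pos"][2]-.0056)
crop(w,90,20,470,220,2,"w29c.png")
d=getcam("side"); crop(d,180,160,280,260,6,"d29.png")
E
```

```text
t32.33 p [0.434  0.1517 0.0936] x [ 0.119  0.993 -0.001] y [ 0.993 -0.119  0.001] z [ 0.    -0.001 -1.   ] F [-0.6 -0.3 -3. ] M [ 0.04  0.03 -0.02] w0.0112 q [ 0.34  0.27 -0.33  0.96 -0.    2.03]
w 0.12347811531967447 yaw -0.11899213336993783 center [0.43499909 0.14809218 0.08801316] in tool [-0.00346258  0.0013868   0.00560291]
```

View pics/w29c.png

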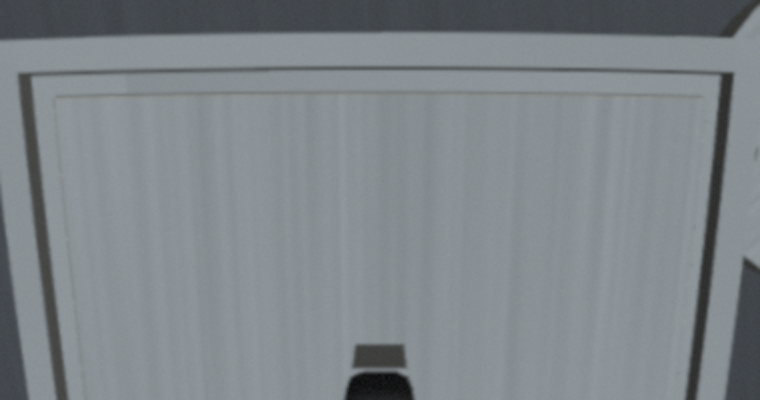

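View pics/d29.png

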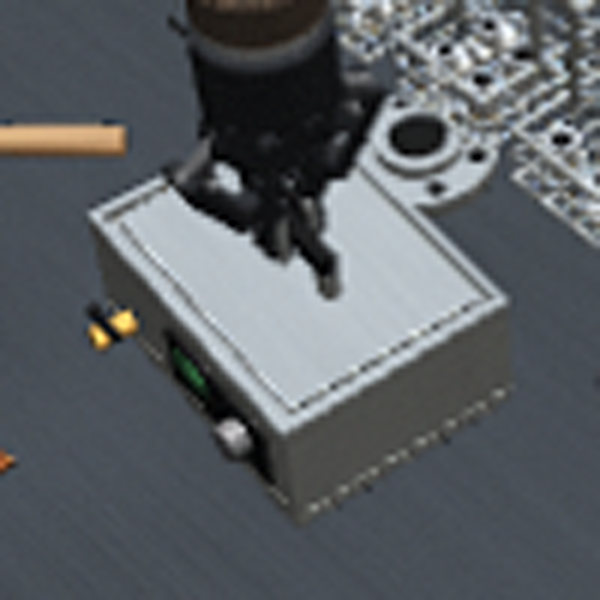

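Call:
send_rows --deltas '[{"grip": 0,"translation": [0,0,0.0015],"twist": [0,0,0]},{"grip": 0,"translation": [0,0,0.003],"twist": [0,0,0]},{"grip": 0,"translation": [0,0,0.003],"twist": [0,0,0]}]'

```text
clock: 32.8
eef_pos: [0.4343, 0.1516, 0.0926]
tool_rot: [0.748, 0.664, 0.001, 0.001]
ft_force: [-3.9, -2.0, 12.1]
grip_width: 0.0112
```

Call:
send_rows --deltas '[{"grip": 0,"translation": [0,0,0.003],"twist": [0,0,0]},{"grip": 0,"translation": [0,0,0.004],"twist": [0,0,0]},{"grip": 0,"translation": [0,0,0.004],"twist": [0,0,0]}]'

```text
clock: 33.17
eef_pos: [0.4344, 0.1517, 0.0925]
tool_rot: [0.748, 0.664, 0.002, 0.001]
ft_force: [-10.1, -4.9, 27.2]
grip_width: 0.0111
```

```bash
python3 - <<'E'
from cov import *
o=st()
E
```

```text
t33.17 p [0.4344 0.1517 0.0925] x [0.119 0.993 0.001] y [ 0.993 -0.119  0.004] z [ 0.004  0.001 -1.   ] F [-10.1  -4.9  27.2] M [-0.63  2.24  0.04] w0.0111 q [ 0.34  0.27 -0.34  0.96 -0.    2.03]
```

Call:
send_rows --deltas '[{"grip": 0,"translation": [0,0,0],"twist": [0,0,0]},{"grip": 0,"translation": [0,0,-0.0005],"twist": [0,0,0]},{"grip": 0.25,"translation": [0,0,-0.001],"twist": [0,0,0]},{"grip": 0.4,"translation": [0,0,-0.001],"twist": [0,0,0]},{"grip": 0.4,"translation": [0,0,-0.001],"twist": [0,0,0]}]'

```text
clock: 33.8
eef_pos: [0.4344, 0.1517, 0.0934]
tool_rot: [0.748, 0.664, 0.002, 0.001]
ft_force: [-0.1, -0.1, 0.4]
grip_width: 0.0341
```

Call:
send_rows --deltas '[{"grip": 0.4,"translation": [0,0,-0.03],"twist": [0,0,0]},{"grip": 0.2,"translation": [0,0,-0.05],"twist": [0,0,0]},{"grip": 0,"translation": [0,0,-0.06],"twist": [0,0,0]},{"grip": 0,"translation": [0,0,-0.06],"twist": [0,0,0]},{"grip": 0,"translation": [0,0,-0.06],"twist": [0,0,0]}]'

```text
clock: 34.42
eef_pos: [0.4336, 0.1515, 0.1525]
tool_rot: [0.748, 0.664, 0.001, 0.001]
ft_force: [-0.2, -0.5, 0.7]
grip_width: -0.0001
```

```bash
python3 - <<'E'
from cov import *
o=st(); delta([.4347,.1478,.127],-.1185,o)
w=getcam("wrist"); cv2.imwrite("pics/w30.png",w["color"])
d=getcam("side"); crop(d,180,160,280,260,6,"d30.png")
E
```

```text
t34.42 p [0.4336 0.1515 0.1525] x [0.119 0.993 0.   ] y [ 0.993 -0.119  0.002] z [ 0.002  0.    -1.   ] F [-0.2 -0.5  0.7] M [-0.02  0.02 -0.03] w-0.0001 q [ 0.34  0.21 -0.25  1.11 -0.    2.03]
trans [-0.0035  0.0014  0.0255]
twist [ 0.13 -0.02 -0.04]
```

View pics/w30.png

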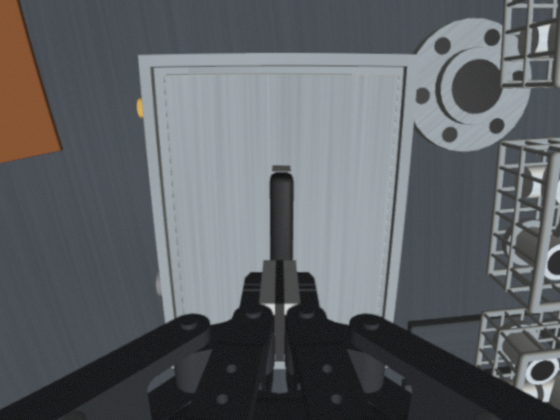

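View pics/d30.png

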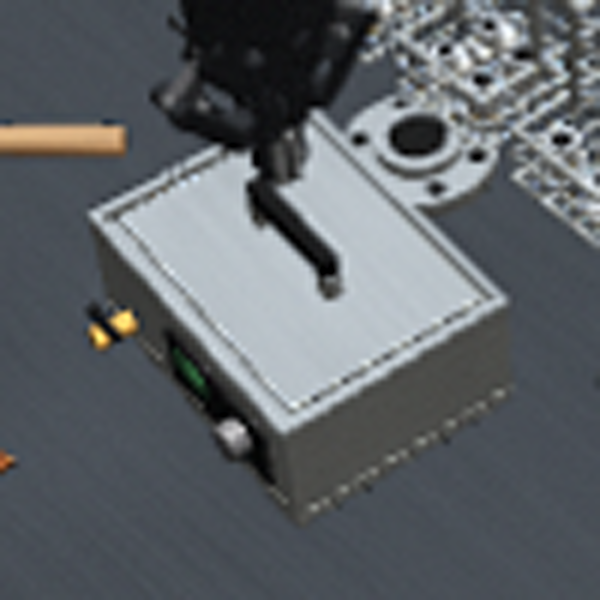

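Call:
send_rows --deltas '[{"grip": 0,"translation": [-0.0035,0.0015,0.012],"twist": [0,0,0]},{"grip": 0,"translation": [-0.0035,0.0015,0.024],"twist": [0,0,0]},{"grip": 0,"translation": [-0.0035,0.0015,0.03],"twist": [0,0,0]},{"grip": 0,"translation": [-0.0035,0.0015,0.032],"twist": [0,0,0]}]'

```text
clock: 35.02
eef_pos: [0.4338, 0.1474, 0.12]
tool_rot: [0.748, 0.664, -0.0, 0.0]
ft_force: [-5.2, -1.7, 11.4]
grip_width: 0.0001
```

Call:
send_rows --deltas '[{"grip": 0,"translation": [0,0,0.0015],"twist": [0,0,0]},{"grip": 0,"translation": [0,0,0.0025],"twist": [0,0,0]}]'

```text
clock: 35.28
eef_pos: [0.4338, 0.1474, 0.1199]
tool_rot: [0.748, 0.664, 0.0, 0.001]
ft_force: [-7.8, -2.6, 23.3]
grip_width: 0.0002
```

Call:
send_rows --deltas '[{"grip": 0,"translation": [0,0,0.004],"twist": [0,0,0]},{"grip": 0,"translation": [0,0,0.005],"twist": [0,0,0]},{"grip": 0,"translation": [0,0,0.005],"twist": [0,0,0]}]'

```text
clock: 35.65
eef_pos: [0.4339, 0.1474, 0.1199]
tool_rot: [0.748, 0.664, 0.002, 0.001]
ft_force: [-13.4, -4.3, 35.7]
grip_width: -0.0002
```

Call:
send_rows --deltas '[{"grip": 0,"translation": [0,0,-0.005],"twist": [0,0,0]},{"grip": 0,"translation": [0,0,-0.05],"twist": [0,0,0]},{"grip": 0,"translation": [0,0,-0.11],"twist": [0,0,0]},{"grip": 0,"translation": [-0.02,0,-0.17],"twist": [0,0,0]},{"grip": 0.5,"translation": [-0.06,-0.04,-0.23],"twist": [0,0,0]}]'

```text
clock: 36.28
eef_pos: [0.3985, 0.1012, 0.3369]
tool_rot: [0.748, 0.664, 0.003, 0.002]
ft_force: [0.1, 0.2, 1.2]
grip_width: 0.0169
```

```bash
python3 - <<'E'
from h import *
o=st()
for n in ["scene","side","wrist"]:
    c=getcam(n); cv2.imwrite(f"pics/{n}31.png",c["color"])
    if n=="scene": crop(c,290,110,470,260,4.2,"s31.png")
    if n=="side": crop(c,180,90,320,260,3.5,"d31.png")
E
```

```text
t36.27 p [0.3985 0.1012 0.3369] x [0.118 0.993 0.002] y [ 0.993 -0.118  0.007] z [ 0.007  0.001 -1.   ] F [0.1 0.2 1.2] M [ 0.02  0.   -0.  ] w0.0169 q [ 0.25  0.03  0.03  1.56 -0.    1.94]
```

View pics/s31.png

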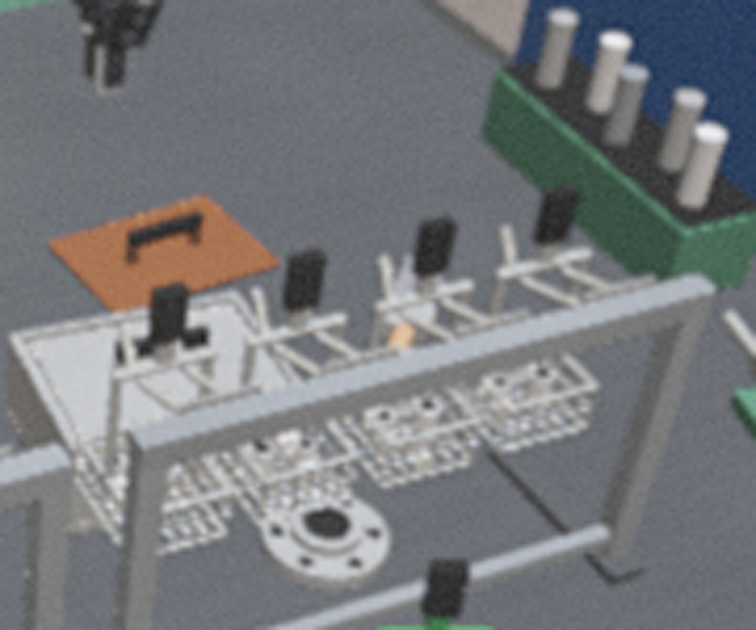

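View pics/d31.png

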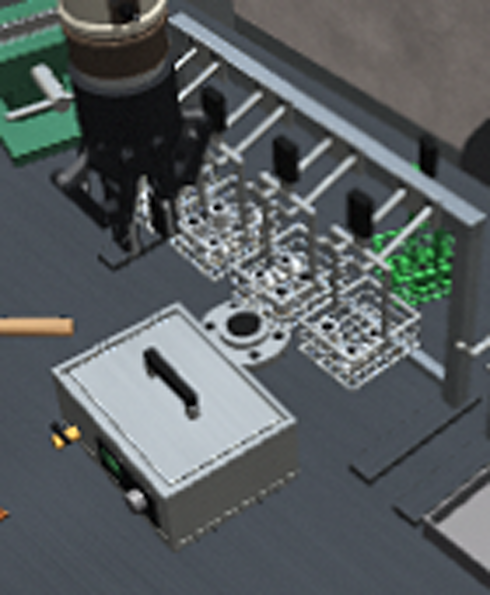

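View pics/wrist31.png

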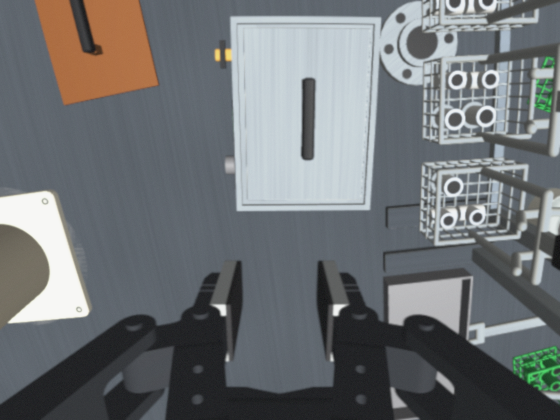

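View pics/scene31.png

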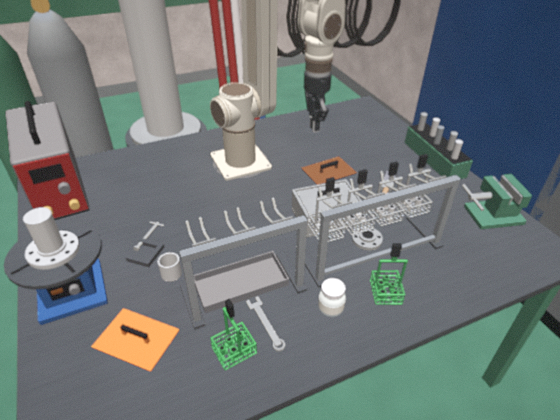

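Four baskets hang level on the drying rack, scene crop about (168,310), (303,280), (433,245), (555,215). The drain rack is empty, and the cover sits inside the rim with an even gap. I'll hold still briefly, then hand in.

Call:
send_rows --deltas '[{"grip": 0.5,"translation": [0,0,0],"twist": [0,0,0]},{"grip": 0.5,"translation": [0,0,0],"twist": [0,0,0]},{"grip": 0.5,"translation": [0,0,0],"twist": [0,0,0]}]'

```text
clock: 36.8
eef_pos: [0.3977, 0.1011, 0.3366]
tool_rot: [0.748, 0.663, 0.004, 0.002]
ft_force: [0.7, 0.0, 0.3]
grip_width: 0.0429
```

```bash
python3 - <<'E'
from h import *
o=st(); print(bot.job_done())
E
```

```text
t36.80 p [0.3977 0.1011 0.3366] x [0.12  0.993 0.003] y [ 0.993 -0.12   0.009] z [ 0.009  0.002 -1.   ] F [0.7 0.  0.3] M [-0.04 -0.06 -0.  ] w0.0429 q [ 0.25  0.03  0.03  1.56 -0.    1.94]
the job is handed in; nothing more can be done
None
```

The job is done and handed in at 36.8 s. All three baskets from the drain rack now hang on drying-rack hooks 3, 2 and 1, and the basket already on hook 4 was left alone. I lifted each one clear of its hook tips and carried it level without resting it on anything.

The cover is on the bath, inside the rim. I pressed it down twice: about 27 N through the grip, then about 36 N on top of its handle. There was a sideways force of about 14 N during the second press, but the cover did not visibly shift.

- **Last pictures:** all four baskets hang level, the drain rack is empty, the cover lies flat with an even gap inside the rim, and the other things on the bench look where they were. The gripper was touching nothing.
- **Cover moved:** in the side view the cover had shifted slightly from its first measured position before I reached for it. I measured it again and picked it up from there.
- **Small disagreement:** the held cover measured about 2 mm narrower in the wrist camera than its given width. That is within the calibration tolerance and did not affect the fit.

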